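Clear the pile of console parts into their sorting trays

ROBOT

A 6-joint arm with a two-finger parallel gripper is mounted at the origin on the work surface. World frame = base frame: x ahead of the robot, y to its left, z up, the work surface at z = 0. Lengths are in m, angles in rad, forces in N, time in s.
With the tool pointing down it reaches from about 0.15 to 0.775 m from the base axis. Payload 6.1 kg.
Tool frame: the origin (TCP) lies on the centre line of the jaws, within the pads' length; the fingertips stand 17 mm ahead of it and the grasp point (between the pads) lies 2 mm behind it (ctrl.tips_ahead is the distance from the TCP to the fingertips, in m); z points along the fingers, y is the direction in which the jaws open and shut (so a half turn about z gives the same grasp; the last joint's range is limited). The gripper opens to 85 mm and grips with 20 to 120 N. Pads are 22 mm wide; open, the fingers measure 114 mm over their backs; the gripper's body (76 mm by 85 mm) begins 54 mm behind the grasp point. The pads swing forward as they close: fully open they stand 13 mm farther back than shut.
Start: joints at [1.258, 0.126, -0.04, 1.405, 0, 1.571], TCP at [0.162, 0.5, 0.248] pointing down, gripper open.
Joint ranges: [-2.72, 2.72], [-0.95, 1.95], [-1.27, 1.35], [-1.78, 2.02], [-1.46, 1.47], [-3.14, 3.14]. Speed limits (rad/s): [2.39, 2.39, 3.01, 3.14, 3.14, 3.14].

INTERFACE

Orientations are given as a 3x3 rotation matrix whose columns are the frame's x, y, z axes.
In Python, from cell import ctrl gives the robot as it stands.
- The arm moves only by the tool step_arm, never from a script. Its argument "plan" is a list of rows, each a list of 7 numbers: the opening, from 0 (shut) to 1 (fully open), then the shift along the tool's x, y, z in m, then the turn, a rotation vector about the tool's x, y, z in degrees. A call has exactly 5 rows; each row is the pose to reach, as a shift and turn from the pose measured when the call began, along the tool's axes at that moment; what a row does not reach only later rows make up. A row lasts 1/12 s, in which the tool goes at most 41.7 mm and 7.16 degrees, less where a joint would pass 70% of its speed; a pose out of reach is approached as far as the arm can. A call with a gripper value outside its range is refused whole. The fingers move at their own pace and stop on an object; "grip_force" is the grip in N (left out, the last holds). Time passes only in rows, so rows that repeat a pose let the fingers close, or fill a call up. It gives the time, the measured TCP pose, the force and the opening at its end, in the units of the state.
- ctrl.state(): the state, without advancing time (a new reading comes with each control period).
- ctrl.capture(name): name is "scene" or "side" or "wrist"; returns (picture, depth): 420x560x3 uint8, red, green, blue; 420x560 float32, m along the optical axis (not along the pixel's ray), 0 where there is no reading.
- ctrl.calibration(name): a dict with "fx", "fy", "cx", "cy" (pixels), "position" and "attitude" of the camera in the world. Camera axes: x right, y down, z forward; pixel columns grow to the right and rows downward; lengths in m; the calibration is good to about 2 mm. A picture is of the moment at which its call begins: read the wrist's pose just before it. calibration takes no time and is no camera call; for the wrist camera it gives the pose at the moment of the call.
- ctrl.hand_in(): hands the job in, once; it reports no verdict.
The state is a dict: "t": time; "q": joint angles; "dq": joint speeds; "effort": joint torques, N m; "tcp_pos": TCP position; "tool_rot": TCP orientation; "contact_force": force on the tool from outside, world axes, zero at the start; "ft_torque": the same for the moment, N m; "opening": finger opening in m.
Only numpy, scipy, OpenCV 4.12 (cv2) and the standard library are available. Lean on these libraries where they do the work, as an engineer would, in place of code of your own. Each camera call takes 0.05 s, during which the arm holds its last target.

TASK

Parts out of a car's console are piled on the bench. Take the pile apart from the top down, one part at a time - the relay and the round gauge first, in either order, then the switch panel, then the control unit - and set each part down flat and the same way up inside the rim of the tray of its own shape and size (small square, round, smaller oblong, largest oblong) before you take the next. Set the parts down gently, do not drop any, and leave the tape roll and the bottle where they are.

Things in the scene. Friction and masses are not known exactly. Their poses are not given: they have to be found in the camera images.
- unit: Control unit: aluminium box 156 mm (x, with the black plug socket on its +x end) by 62 mm (y) by 36 mm high, about 0.45 kg, flat top; bottom of the pile, standing on the bench. Origin: centre of its underside; z up.
- panel: Switch panel: black plastic block 112 mm (x) by 46 mm (y) by 28 mm high, about 0.18 kg, four flush rocker switches in a row on its top; it lies on the control unit, roughly along it. Origin: centre of its underside; z up.
- relay: Relay: small grey square block 30 x 30 mm, 32 mm high, with a pale square patch on its top, about 0.05 kg; it stands on one end of the switch panel (either end). Origin: centre of its underside; z up, sides along x and y.
- gauge: Round gauge: upright aluminium can 46 mm in diameter, 32 mm high, black dial face on top, about 0.12 kg; it stands on the other end of the switch panel, its centre about 58 mm from the relay's. Origin: centre of its underside; z up.
- unit_tray: Fixed shallow sheet-steel tray, dark floor 2 mm thick, bright rim 3 mm thick whose top is 7 mm above the bench. The largest oblong tray, for the control unit: 176 mm (x) by 82 mm (y) inside. Origin: centre of its underside, at bench height; z up.
- panel_tray: Fixed shallow sheet-steel tray, dark floor 2 mm thick, bright rim 3 mm thick whose top is 7 mm above the bench. The smaller oblong tray, for the switch panel: 132 mm (x) by 66 mm (y) inside. Origin: centre of its underside, at bench height; z up.
- relay_tray: Fixed shallow sheet-steel tray, dark floor 2 mm thick, bright rim 3 mm thick whose top is 7 mm above the bench. The small square tray, for the relay: 50 x 50 mm inside. Origin: centre of its underside, at bench height; z up, sides along x and y.
- gauge_tray: Fixed shallow sheet-steel tray, dark floor 2 mm thick, bright rim 3 mm thick whose top is 7 mm above the bench. The round tray, for the gauge: 68 mm in diameter inside. Origin: centre of its underside, at bench height; z up.
- tape: Bystander: roll of silver tape lying flat, 100 mm in diameter, 76 mm hole, 48 mm high. Origin: centre of its underside.
- bottle: Bystander: white plastic bottle with a red cap, 44 mm in diameter, 115 mm high. Origin: centre of its underside.
Mind the look-alikes: they are no part of the job. Leave any red or yellow look-alike of the unit_tray alone.

How it is judged:
On the way, in this order (a step that is already met when the one before it is completed fails the run):
1. The relay and the gauge are in their trays while the switch panel is still on the control unit (horizontal distance between relay and relay_tray below 0.015 m and z of relay in the frame of relay_tray below 0.005 m and angle between each of relay, gauge's own z axis and vertical below 0.08 rad and horizontal distance between gauge and gauge_tray below 0.015 m and z of gauge in the frame of gauge_tray below 0.005 m and z of panel in the frame of unit above 0.03 m and horizontal distance between panel and unit below 0.04 m), for 0.2 s.
2. The switch panel is in its tray too, while the control unit is not yet in its own (horizontal distance between relay and relay_tray below 0.015 m and z of relay in the frame of relay_tray below 0.005 m and angle between each of relay, gauge, panel's own z axis and vertical below 0.08 rad and horizontal distance between gauge and gauge_tray below 0.015 m and z of gauge in the frame of gauge_tray below 0.005 m and horizontal distance between panel and panel_tray below 0.015 m and z of panel in the frame of panel_tray below 0.005 m and horizontal distance between unit and unit_tray above 0.05 m), for 0.2 s.
At the end, for the whole second after the job is handed in: Relay, gauge, switch panel and control unit each lie flat (tilt under 0.08 rad, underside less than 5 mm above the tray's) inside their own trays, centre within 15 mm of the tray's centre, released and at rest (horizontal distance between relay and relay_tray below 0.015 m and z of relay in the frame of relay_tray below 0.005 m and angle between each of relay, gauge, panel, unit's own z axis and vertical below 0.08 rad and linear speed of each of relay, gauge, panel, unit below 0.02 m/s and contact force between each of relay, gauge, panel, unit and the fingers below 0.05 N and horizontal distance between gauge and gauge_tray below 0.015 m and z of gauge in the frame of gauge_tray below 0.005 m and horizontal distance between panel and panel_tray below 0.015 m and z of panel in the frame of panel_tray below 0.005 m and horizontal distance between unit and unit_tray below 0.015 m and z of unit in the frame of unit_tray below 0.005 m); the robot touches nothing.
It fails at once if The tape roll or the bottle is shifted by more than 30 mm (distance of any of tape, bottle from where it was at the start of the episode above 0.03 m).
It fails at once if A part is dropped: out of the fingers it moves faster than 0.6 m/s (a fall of about 20 mm) ((contact force between relay and the fingers below 0.01 N and linear speed of relay above 0.6 m/s) or (contact force between gauge and the fingers below 0.01 N and linear speed of gauge above 0.6 m/s) or (contact force between panel and the fingers below 0.01 N and linear speed of panel above 0.6 m/s) or (contact force between unit and the fingers below 0.01 N and linear speed of unit above 0.6 m/s)).
It also fails if it takes over 112 s, if anything falls off the work surface, if the arm or the gripper's body presses on something with over 40 N, if the wrist force passes 120 N, or if a joint passes its speed limit or range.

## Working session

There is one attempt and no reset: what is moved stays moved. The work goes in short steps, Python scripts to look and compute and a tool call to move; the robot and the scene stay as the last step left them, time stands still between calls to the robot, and variables do not carry over. Pictures are saved under pics/ and viewed, and the job is handed in when it is done.

Besides the shell and the picture viewer there is one more tool, called after "Call:" as a command line: name --pt "numbers of a row" for each row, then --argument value for the rest. step_arm: Moves the arm, as the interface text tells. Its arguments: {"type":"object","properties":{"plan":{"type":"array"},"grip_force":{"type":"number"}},"required":["plan"]}

```bash
mkdir -p pics; ls; cat > h.py <<'E'
import numpy as np, cv2
from cell import ctrl
def snap(n,f):
    im,d=ctrl.capture(n); c=ctrl.calibration(n)
    cv2.imwrite(f'pics/{f}.png',cv2.cvtColor(im,cv2.COLOR_RGB2BGR)); np.savez(f'pics/{f}.npz',im=im,d=d,**{k:np.array(v) for k,v in c.items()})
    return im,d,c
def pts(d,c):
    v,u=np.mgrid[:d.shape[0],:d.shape[1]]
    p=np.stack([(u-c['cx'])/c['fx']*d,(v-c['cy'])/c['fy']*d,d],-1)
    return p@np.array(c['attitude']).T+np.array(c['position'])
E
python3 - <<'E'
from h import *
s=ctrl.state(); print(s)
for n in('scene','side','wrist'):
    im,d,c=snap(n,n+'0'); print(n,c)
E
```

```text
pics
{'t': 0.0, 'q': array([ 1.25797919e+00,  1.26379860e-01, -4.06219279e-02,  1.40540331e+00,
       -2.26189016e-05,  1.57082045e+00]), 'dq': array([-7.62625995e-04, -8.87798047e-04,  5.11329683e-05,  6.70232860e-04,
        8.31740224e-04, -4.96401318e-04]), 'effort': array([ 2.51519676e-03, -4.35915434e+01,  3.52922201e+01,  1.76293566e-02,
        2.73909736e-04,  3.65296188e-06]), 'tcp_pos': array([0.16145011, 0.49915046, 0.24752215]), 'tool_rot': array([[-9.51462990e-01,  3.07762823e-01, -4.73563028e-04],
       [ 3.07763186e-01,  9.51461747e-01, -1.53766064e-03],
       [-2.26576731e-05, -1.60877246e-03, -9.99998706e-01]]), 'contact_force': array([-0.23404979, -0.22403821,  0.07228139]), 'ft_torque': array([-0.00723877, -0.01961279, -0.08858225]), 'opening': 0.08555960794549185}
scene {'fx': 388.9592790147481, 'fy': 388.9592790147481, 'cx': 274.58417633768266, 'cy': 209.3631252728497, 'position': array([1.09053587, 0.21198773, 0.98726399]), 'attitude': array([[-0.47508238,  0.73585651, -0.48250588],
       [ 0.87988046,  0.39081377, -0.27032383],
       [-0.01034961, -0.55297359, -0.8331345 ]])}
side {'fx': 432.37356042546344, 'fy': 432.37356042546344, 'cx': 281.6822776069202, 'cy': 206.2278981783325, 'position': array([0.41655792, 0.97305356, 0.88310723]), 'attitude': array([[-0.98699721, -0.10281335,  0.12355535],
       [-0.1605248 ,  0.59096252, -0.79056631],
       [ 0.00826419, -0.80012044, -0.59978245]])}
wrist {'fx': 353.0989155114521, 'fy': 353.0989155114521, 'cx': 282.319500989771, 'cy': 213.32870260543024, 'position': array([0.09482229, 0.5215636 , 0.37247398]), 'attitude': array([[ 0.30741556,  0.91436621,  0.26349592],
       [ 0.9515743 , -0.29498052, -0.08656121],
       [-0.00142248,  0.2773462 , -0.96076899]])}
```

View pics/scene0.png

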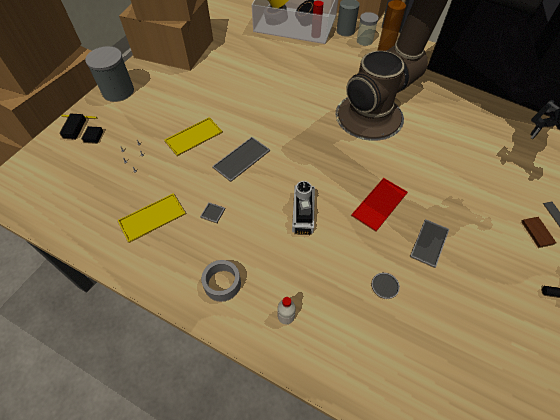

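View pics/side0.png

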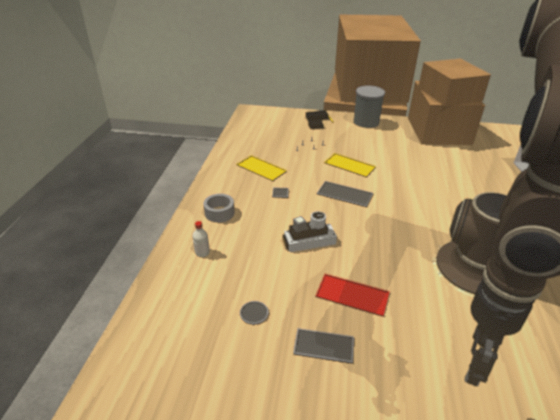

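View pics/wrist0.png

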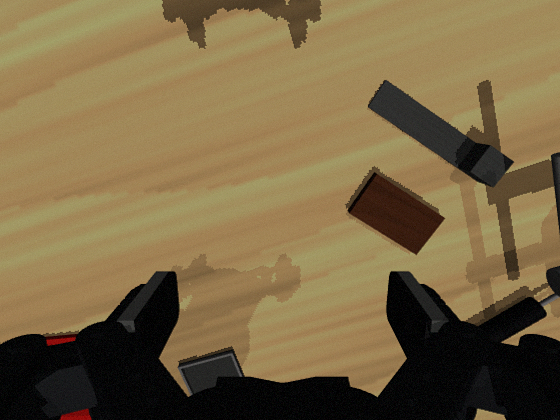

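Dark oblong trays are at scene (241,158) and (430,243), the square one at (212,213), the round one at (385,285). The yellow (193,136 and 152,218) and red (380,204) ones are look-alikes. Next I measure the trays by colour mask and ray casting at rim height, and the pile by enlarging it.

```bash
cat >> h.py <<'E'
def load(f):
    z=np.load(f'pics/{f}.npz'); return z['im'],z['d'],{k:z[k] for k in('fx','fy','cx','cy','position','attitude')}
def ray(uv,c,z):
    uv=np.asarray(uv,float).reshape(-1,2)
    r=np.stack([(uv[:,0]-c['cx'])/c['fx'],(uv[:,1]-c['cy'])/c['fy'],np.ones(len(uv))],-1)@np.array(c['attitude']).T
    p=np.array(c['position']); return p+r*((z-p[2])/r[:,2:])
def tray(f,seed,z=0.005):
    # non-wood region around seed: low saturation
    im,d,c=load(f); hsv=cv2.cvtColor(im,cv2.COLOR_RGB2HSV)
    m=(hsv[...,1]<70).astype(np.uint8)
    n,l=cv2.connectedComponents(m,connectivity=4); k=l[seed[1],seed[0]]
    cs,_=cv2.findContours((l==k).astype(np.uint8),cv2.RETR_EXTERNAL,cv2.CHAIN_APPROX_NONE)
    ct=max(cs,key=cv2.contourArea)
    P=ray(ct.reshape(-1,2),c,z)
    r=cv2.minAreaRect((P[:,:2]*1000).astype(np.float32))
    return k,r,len(ct)
E
python3 - <<'E'
from h import *
for f,S in(('scene0',dict(A=(241,158),B=(430,243),sq=(212,213),rd=(385,285))),('side0',dict(A=(345,194),B=(325,346),sq=(281,193),rd=(254,313)))):
    for k,s in S.items(): print(f,k,tray(f,s))
a=cv2.imread('pics/scene0.png')[160:250,260:350]; b=cv2.imread('pics/side0.png')[195:265,265:355]
a=cv2.resize(a,(390,390),interpolation=2); b=cv2.resize(b,(400,390),interpolation=2)
cv2.imwrite('pics/pile0.png',np.hstack([a,b]))
for f,(u0,u1,v0,v1) in(('scene0',(285,325,172,240)),('side0',(280,345,205,255))):
    im,d,c=load(f); P=pts(d,c)[v0:v1,u0:u1].reshape(-1,3)
    for lo,hi in((.03,.04),(.058,.068),(.09,.102)):
        q=P[(P[:,2]>lo)&(P[:,2]<hi)]; print(f,lo,len(q),q.mean(0), cv2.minAreaRect((q[:,:2]*1000).astype(np.float32)))
E
```

```text
scene0 A (np.int32(1076), ((391.67816162109375, -303.1178283691406), (91.17196655273438, 184.0906524658203), 74.83818054199219), 117)
scene0 B (np.int32(1096), ((412.2795715332031, 337.9579162597656), (72.56378173828125, 141.02259826660156), 89.41470336914062), 122)
scene0 sq (np.int32(1094), ((618.8649291992188, -268.5173034667969), (57.42353439331055, 57.988407135009766), 6.516052722930908), 60)
scene0 rd (np.int32(1104), ((597.05029296875, 270.8950500488281), (71.04739379882812, 72.7949447631836), 28.098976135253906), 75)
side0 A (np.int32(318), ((391.20745849609375, -299.57342529296875), (88.75558471679688, 180.3656768798828), 74.8109359741211), 120)
side0 B (np.int32(821), ((411.2640380859375, 339.84771728515625), (73.91532897949219, 137.85116577148438), 89.72374725341797), 161)
side0 sq (np.int32(333), ((616.169677734375, -263.6462097167969), (50.06569290161133, 55.416748046875), 9.92809009552002), 42)
side0 rd (np.int32(772), ((595.1153564453125, 270.9380798339844), (71.9577865600586, 70.60411834716797), 9.646092414855957), 73)
scene0 0.03 293 [ 0.50922055 -0.01933255  0.03539
[... 187 characters left out ...]
22.19275665283203), (97.8785400390625, 45.41659164428711), 27.379196166992188)
scene0 0.09 278 [ 0.4883817  -0.02946276  0.09571094] ((489.0407409667969, -26.124366760253906), (98.80106353759766, 42.9083366394043), 35.69452667236328)
side0 0.03 306 [ 0.47964873 -0.01162175  0.03479324] ((486.82080078125, -24.038619995117188), (153.37612915039062, 66.44844055175781), 21.609737396240234)
side0 0.058 216 [ 0.49486776 -0.01071105  0.06246672] ((492.0714111328125, -21.111980438232422), (112.7994384765625, 49.83525466918945), 23.10405158996582)
side0 0.09 209 [ 0.48545672 -0.02556743  0.09464841] ((487.0179138183594, -23.295860290527344), (97.71736145019531, 47.147159576416016), 39.08584213256836)
```

View pics/pile0.png

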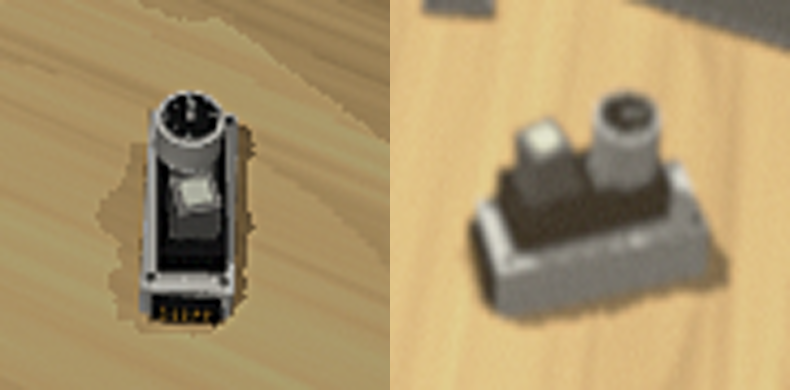

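```bash
cat >> h.py <<'E'
def go(x,y,z,yaw=None):
    """print shift/turn to reach TCP (x,y,z), jaw (tool y) yaw in deg, tool down"""
    s=ctrl.state(); R=np.array(s['tool_rot']); p=np.array(s['tcp_pos'])
    cur=np.degrees(np.arctan2(R[1,1],R[0,1]))
    if yaw is None: yaw=cur; 
    dy=(yaw-cur+90)%180-90
    a=np.radians(cur+dy); Y=np.array([np.cos(a),np.sin(a),0]); Z=np.array([0,0,-1.]); X=np.cross(Y,Z)
    T=np.stack([X,Y,Z],1)
    rv=np.degrees(cv2.Rodrigues(R.T@T)[0].ravel())
    print('t %.2f'%s['t'],'tcp',p.round(4),'yaw %.1f'%cur,'open %.4f'%s['opening'],'F',np.round(s['contact_force'],1),'q',np.round(s['q'],2))
    print('shift',(R.T@(np.array([x,y,z])-p)).round(4),'turn',rv.round(1))
E
python3 -c "
from h import *
print(ctrl.tips_ahead); go(.488,-.025,.27,113)"
```

```text
0.017
t 0.15 tcp [0.1615 0.4993 0.2477] yaw 72.1 open 0.0852 F [0.5 0.5 0.3] q [ 1.26  0.13 -0.04  1.41  0.    1.57]
shift [-0.472  -0.3984 -0.0218] turn [ -0.1  -0.  -40.9]
```

Call:
step_arm --pt "1 -0.472 -0.398 -0.022 0 0 -41" --pt "1 -0.472 -0.398 -0.022 0 0 -41" --pt "1 -0.472 -0.398 -0.022 0 0 -41" --pt "1 -0.472 -0.398 -0.022 0 0 -41" --pt "1 -0.472 -0.398 -0.022 0 0 -41" --grip_force 30

```text
t: 0.57
tcp_pos: [0.263, 0.3369, 0.255]
tool_rot: [[-0.966, -0.26, -0.0], [-0.26, 0.966, -0.001], [0.001, -0.001, -1.0]]
contact_force: [1.3, 0.7, -0.5]
opening: 0.0854
```

```bash
python3 -c "
from h import *
go(.488,-.025,.27,113)"
```

```text
t 0.57 tcp [0.263  0.3369 0.255 ] yaw 105.1 open 0.0854 F [ 1.3  0.7 -0.5] q [ 0.91 -0.06 -0.22  1.41 -0.    0.65]
shift [-0.1232 -0.408  -0.0146] turn [-0.1 -0.  -7.9]
```

Call:
step_arm --pt "1 -0.123 -0.408 -0.015 0 0 -8" --pt "1 -0.123 -0.408 -0.015 0 0 -8" --pt "1 -0.123 -0.408 -0.015 0 0 -8" --pt "1 -0.123 -0.408 -0.015 0 0 -8" --pt "1 -0.123 -0.408 -0.015 0 0 -8"

```text
t: 0.98
tcp_pos: [0.3692, 0.1654, 0.2624]
tool_rot: [[-0.92, -0.392, -0.0], [-0.392, 0.92, -0.001], [0.001, -0.001, -1.0]]
contact_force: [1.3, 1.1, -0.2]
opening: 0.0851
```

```bash
python3 -c "
from h import *
go(.488,-.025,.27,113)"
```

```text
t 0.98 tcp [0.3692 0.1654 0.2624] yaw 113.1 open 0.0851 F [ 1.3  1.1 -0.2] q [ 0.42 -0.1  -0.24  1.43 -0.    0.02]
shift [-0.0346 -0.2218 -0.0074] turn [-0.1 -0.   0.1]
```

Call:
step_arm --pt "1 -0.035 -0.222 -0.008 0 0 0" --pt "1 -0.035 -0.222 -0.008 0 0 0" --pt "1 -0.035 -0.222 -0.008 0 0 0" --pt "1 -0.035 -0.222 -0.008 0 0 0" --pt "1 -0.035 -0.222 -0.008 0 0 0"

```text
t: 1.4
tcp_pos: [0.4793, -0.0116, 0.2699]
tool_rot: [[-0.92, -0.392, -0.0], [-0.392, 0.92, -0.001], [0.0, -0.001, -1.0]]
contact_force: [0.6, 1.0, -0.3]
opening: 0.0851
```

```bash
python3 -c "
from h import *
go(.488,-.025,.27,113); snap('wrist','w1')"
```

```text
t 1.40 tcp [ 0.4793 -0.0116  0.2699] yaw 113.1 open 0.0851 F [ 0.6  1.  -0.3] q [-0.02  0.04 -0.09  1.44 -0.   -0.43]
shift [-0.0028 -0.0157 -0.0001] turn [-0.  -0.   0.1]
```

View pics/w1.png

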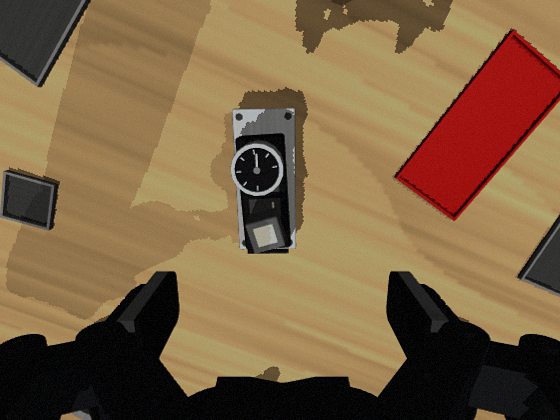

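```bash
sed -i 's/im,d=ctrl.capture(n); c=ctrl.calibration(n)/c=ctrl.calibration(n); im,d=ctrl.capture(n)/' h.py; python3 - <<'E'
from h import *
go(.488,-.025,.27,113); im,d,c=snap('wrist','w2'); go(.488,-.025,.27,113)
hsv=cv2.cvtColor(im,cv2.COLOR_RGB2HSV)
P=pts(d,c); Z=P[...,2]
for lo,hi in((.03,.042),(.058,.07),(.088,.105)):
    m=((Z>lo)&(Z<hi)).astype(np.uint8); m[265:]=0
    n,l,st,ce=cv2.connectedComponentsWithStats(m)
    for i in range(1,n):
        if st[i,4]>80:
            q=P[l==i]; print(lo,st[i],ce[i].round(1),q[:,2].mean().round(4),cv2.minAreaRect((q[:,:2]*1000).astype(np.float32)))
cv2.imwrite('pics/w2c.png',cv2.resize(cv2.cvtColor(im,cv2.COLOR_RGB2BGR)[80:270,180:350],(537,600),interpolation=2))
E
```

```text
t 1.45 tcp [ 0.4827 -0.0168  0.2692] yaw 112.8 open 0.0850 F [ 3.2 -4.   1.4] q [-0.03  0.05 -0.08  1.44 -0.   -0.43]
shift [-0.0017 -0.0096 -0.0007] turn [-0.3 -0.  -0.2]
t 1.50 tcp [ 0.481  -0.0139  0.269 ] yaw 112.7 open 0.0855 F [-0.7  0.5 -0. ] q [-0.03  0.04 -0.08  1.44 -0.   -0.42]
shift [-0.0022 -0.013  -0.001 ] turn [-0.1 -0.1 -0.3]
0.03 [ 239  106   64  142 2586] [278.9 142.1] 0.0352 ((486.0862121582031, -27.46068572998047), (147.42832946777344, 61.64556884765625), 24.582782745361328)
0.03 [243 184  11  65 342] [247.1 219.6] 0.035 ((532.824951171875, -38.286048889160156), (71.8959732055664, 7.593843460083008), 26.873689651489258)
0.058 [ 243  133   55  116 1992] [274.1 190.3] 0.0631 ((492.6307678222656, -25.19512939453125), (111.3391342163086, 46.030845642089844), 26.654451370239258)
0.088 [ 238  141   54   54 2238] [264.6 167.8] 0.0955 ((467.1545715332031, -40.27033233642578), (45.01481628417969, 45.1559944152832), 89.9046859741211)
0.088 [ 253  213   40   40 1096] [272.9 232.7] 0.0949 ((519.2394409179688, -11.300273895263672), (30.391313552856445, 30.176546096801758), 39.39502716064453)
```

View pics/w2c.png

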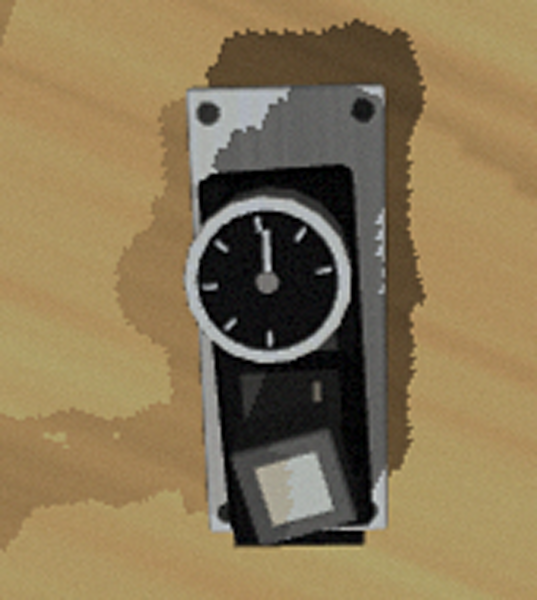

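```bash
python3 - <<'E'
from h import *
im,d,c=load('w2'); P=pts(d,c)
for u,v in((165,276),(172,280),(165,285),(395,276),(400,280),(150,300),(420,300)): print(u,v,d[v,u],P[v,u].round(4))
for u0,u1 in((120,180),(385,445)):
    q=P[268:330,u0:u1].reshape(-1,3); q=q[q[:,2]>.15]; print(q[:,2].min(), q[q[:,2]<q[:,2].min()+.004].mean(0))
for n in('relay','x'): pass
go(.519,-.0115,.115,129.4)
E
```

```text
165 276 0.13340327 [ 0.4904 -0.0613  0.2726]
172 280 0.13686112 [ 0.4926 -0.0587  0.2699]
165 285 0.1271667 [ 0.4899 -0.0592  0.2792]
395 276 0.13388805 [0.4568 0.019  0.2718]
400 280 0.13029368 [0.4564 0.0196 0.2755]
150 300 0.11599559 [ 0.4898 -0.0605  0.2907]
420 300 0.11580825 [0.4554 0.0211 0.2904]
0.2639073981873334 [ 0.49849841 -0.05641042  0.2664442 ]
0.26423995699224057 [0.46515594 0.0229547  0.26654673]
t 1.50 tcp [ 0.481  -0.0139  0.269 ] yaw 112.7 open 0.0855 F [-0.7  0.5 -0. ] q [-0.03  0.04 -0.08  1.44 -0.   -0.42]
shift [-0.0362 -0.0122  0.154 ] turn [ -0.1  -0.1 -16.7]
```

Call:
step_arm --pt "1 -0.036 -0.012 0.02 0 0 -7" --pt "1 -0.036 -0.012 0.06 0 0 -14" --pt "1 -0.036 -0.012 0.1 0 0 -16.7" --pt "1 -0.036 -0.012 0.13 0 0 -16.7" --pt "1 -0.036 -0.012 0.13 0 0 -16.7"

```text
t: 1.92
tcp_pos: [0.5144, -0.0109, 0.1322]
tool_rot: [[-0.772, -0.635, -0.012], [-0.635, 0.772, -0.002], [0.011, 0.006, -1.0]]
contact_force: [-1.3, 0.3, -0.6]
opening: 0.0851
```

```bash
python3 -c "
from h import *
go(.519,-.0115,.087,129.4)"
```

```text
t 1.92 tcp [ 0.5144 -0.0109  0.1322] yaw 129.4 open 0.0851 F [-1.3  0.3 -0.6] q [-0.02  0.14 -0.28  1.16 -0.   -0.71]
shift [-0.0036 -0.0037  0.0452] turn [ 0.4 -0.6  0. ]
```

Call:
step_arm --pt "1 -0.0036 -0.0035 0.01 0.4 -0.6 0" --pt "1 -0.0036 -0.0035 0.03 0.4 -0.6 0" --pt "1 -0.0036 -0.0035 0.045 0.4 -0.6 0" --pt "1 -0.0036 -0.0035 0.045 0.4 -0.6 0" --pt "1 -0.0036 -0.0035 0.045 0.4 -0.6 0"

```text
t: 2.33
tcp_pos: [0.519, -0.011, 0.0884]
tool_rot: [[-0.772, -0.635, 0.001], [-0.635, 0.772, -0.001], [-0.0, -0.001, -1.0]]
contact_force: [-0.4, 0.2, 0.5]
opening: 0.0855
```

```bash
python3 -c "
from h import *
go(.519,-.0115,.087,129.4); snap('wrist','w3')"
```

```text
t 2.33 tcp [ 0.519  -0.011   0.0884] yaw 129.4 open 0.0855 F [-0.4  0.2  0.5] q [-0.02  0.16 -0.35  1.06 -0.   -0.71]
shift [ 0.0003 -0.0004  0.0014] turn [-0.  0.  0.]
```

View pics/w3.png

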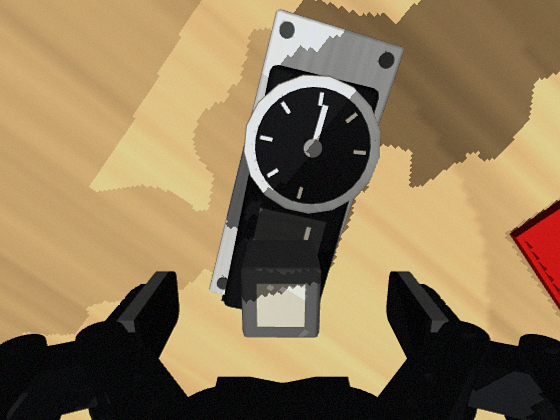

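The relay's patch (282,305) is centred between the pads (178 to 388) and aligned with them. Closing now; jaws at partial opening first so contact is gentle.

Call:
step_arm --pt "0 0 0 0.001 0 0 0" --pt "0 0 0 0.001 0 0 0" --pt "0 0 0 0.001 0 0 0" --pt "0 0 0 0.001 0 0 0" --pt "0 0 0 0.001 0 0 0" --grip_force 25

```text
t: 2.8
tcp_pos: [0.52, -0.0111, 0.0887]
tool_rot: [[-0.772, -0.635, 0.003], [-0.635, 0.772, -0.001], [-0.002, -0.002, -1.0]]
contact_force: [-1.2, 0.8, 0.4]
opening: 0.0296
```

```bash
python3 -c "
from h import *
go(.519,-.0115,.16); snap('wrist','w4')"
```

```text
t 2.80 tcp [ 0.52   -0.0111  0.0887] yaw 129.4 open 0.0296 F [-1.2  0.8  0.4] q [-0.02  0.16 -0.35  1.05 -0.   -0.71]
shift [ 0.0009  0.0001 -0.0713] turn [-0.1  0.1  0. ]
```

View pics/w4.png

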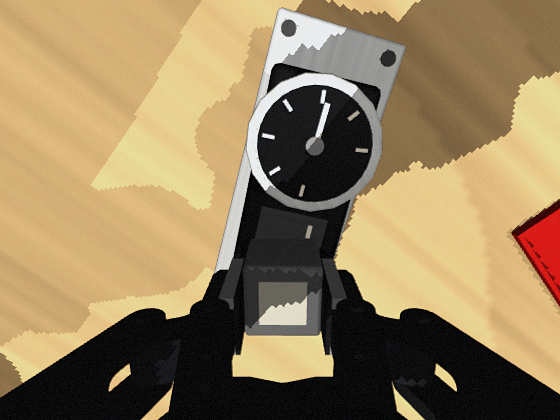

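Call:
step_arm --pt "0 0 0 -0.015 0 0 0" --pt "0 0 0 -0.04 0 0 0" --pt "0 0 0 -0.07 0 0 0" --pt "0 0 0 -0.07 0 0 0" --pt "0 0 0 -0.07 0 0 0"

```text
t: 3.27
tcp_pos: [0.5209, -0.0111, 0.1603]
tool_rot: [[-0.772, -0.635, 0.007], [-0.635, 0.772, -0.001], [-0.005, -0.005, -1.0]]
contact_force: [-0.3, -0.9, -0.9]
opening: 0.0293
```

```bash
python3 -c "
from h import *
go(.6175,-.266,.14,98)"
```

```text
t 3.27 tcp [ 0.5209 -0.0111  0.1603] yaw 129.4 open 0.0293 F [-0.3 -0.9 -0.9] q [-0.02  0.13 -0.23  1.21 -0.   -0.71]
shift [ 0.0874 -0.2582  0.0212] turn [-0.2  0.3 31.4]
```

Call:
step_arm --pt "0 0.0874 -0.258 0.0 0 0 31.4" --pt "0 0.0874 -0.258 0.0 0 0 31.4" --pt "0 0.0874 -0.258 0.0 0 0 31.4" --pt "0 0.0874 -0.258 0.0 0 0 31.4" --pt "0 0.0874 -0.258 0.0 0 0 31.4"

```text
t: 3.68
tcp_pos: [0.5939, -0.2072, 0.1589]
tool_rot: [[-0.991, -0.134, 0.005], [-0.134, 0.991, 0.0], [-0.005, -0.001, -1.0]]
contact_force: [0.1, 1.2, -0.7]
opening: 0.0299
```

```bash
python3 -c "
from h import *
go(.6175,-.266,.14,98)"
```

```text
t 3.68 tcp [ 0.5939 -0.2072  0.1589] yaw 97.7 open 0.0299 F [ 0.1  1.2 -0.7] q [-0.34  0.33  0.02  1.26  0.   -0.47]
shift [-0.0154 -0.0614  0.019 ] turn [-0.   0.3 -0.3]
```

Call:
step_arm --pt "0 -0.0154 -0.0614 0.0 0 0.3 -0.3" --pt "0 -0.0154 -0.0614 0.0 0 0.3 -0.3" --pt "0 -0.0154 -0.0614 0.02 0 0.3 -0.3" --pt "0 -0.0154 -0.0614 0.02 0 0.3 -0.3" --pt "0 -0.0154 -0.0614 0.02 0 0.3 -0.3"

```text
t: 4.1
tcp_pos: [0.6159, -0.2655, 0.1362]
tool_rot: [[-0.99, -0.139, -0.006], [-0.139, 0.99, 0.002], [0.005, 0.002, -1.0]]
contact_force: [0.2, 0.7, -0.1]
opening: 0.0294
```

```bash
cat >> h.py <<'E'
def wtray(f,seed,z=.005,thr=70):
    im,d,c=load(f); hsv=cv2.cvtColor(im,cv2.COLOR_RGB2HSV)
    m=(hsv[...,1]<thr).astype(np.uint8)
    n,l=cv2.connectedComponents(m,connectivity=4); k=l[seed[1],seed[0]]
    cs,_=cv2.findContours((l==k).astype(np.uint8),cv2.RETR_EXTERNAL,cv2.CHAIN_APPROX_NONE)
    ct=max(cs,key=cv2.contourArea); print(cv2.boundingRect(ct))
    P=ray(ct.reshape(-1,2),c,z); return cv2.minAreaRect((P[:,:2]*1000).astype(np.float32))
E
python3 -c "
from h import *
go(.6175,-.266,.14,98); snap('wrist','w5')"
```

```text
t 4.10 tcp [ 0.6159 -0.2655  0.1362] yaw 98.0 open 0.0294 F [ 0.2  0.7 -0.1] q [-0.41  0.43  0.11  1.26 -0.   -0.55]
shift [-0.0015 -0.0007 -0.0038] turn [ 0.1 -0.3 -0. ]
```

View pics/w5.png

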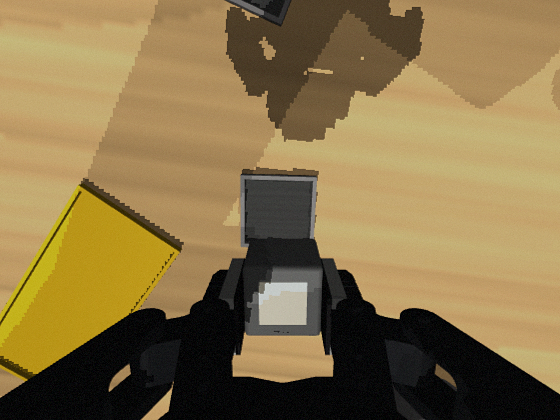

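```bash
python3 - <<'E'
from h import *
im,d,c=load('w5'); 
p=ray([(242,174),(318,173),(241,243)],c,.007); print(p)
a=p[1]-p[0]; L=np.hypot(*a[:2]); a/=L; n=np.array([a[1],-a[0]]); 
if n[0]<0:n=-n
print(L, (p[0]+p[1])[:2]/2+n*.028, np.degrees(np.arctan2(a[1],a[0])))
go(.6175,-.266,.028,98)
E
```

```text
[[ 0.5930513  -0.29753704  0.007     ]
 [ 0.58466352 -0.24304258  0.007     ]
 [ 0.64615508 -0.29250486  0.007     ]]
0.055136205564684515 [ 0.61653151 -0.26603022] 98.7502809328954
t 4.15 tcp [ 0.6165 -0.2652  0.1377] yaw 98.0 open 0.0293 F [0.1 0.5 0.1] q [-0.41  0.42  0.11  1.26 -0.   -0.55]
shift [-0.0012 -0.001   0.1097] turn [ 0.1 -0.2  0. ]
```

Call:
step_arm --pt "0 -0.0005 -0.001 0.035 0 -0.2 0.5" --pt "0 -0.0005 -0.001 0.07 0 -0.2 0.5" --pt "0 -0.0005 -0.001 0.095 0 -0.2 0.5" --pt "0 -0.0005 -0.001 0.105 0 -0.2 0.5" --pt "0 -0.0005 -0.001 0.105 0 -0.2 0.5"

```text
t: 4.57
tcp_pos: [0.6152, -0.2644, 0.0306]
tool_rot: [[-0.991, -0.133, -0.004], [-0.133, 0.991, 0.003], [0.004, 0.004, -1.0]]
contact_force: [0.1, 0.3, -1.1]
opening: 0.0295
```

```bash
python3 -c "
from h import *
go(.6168,-.266,.0265,98.5)"
```

```text
t 4.57 tcp [ 0.6152 -0.2644  0.0306] yaw 97.6 open 0.0295 F [ 0.1  0.3 -1.1] q [-0.41  0.47 -0.06  1.05  0.   -0.54]
shift [-0.0014 -0.0018  0.0041] turn [ 0.2 -0.2 -0.9]
```

Call:
step_arm --pt "0 -0.0014 -0.0018 0.001 0.2 -0.2 -0.9" --pt "0 -0.0014 -0.0018 0.002 0.2 -0.2 -0.9" --pt "0 -0.0014 -0.0018 0.003 0.2 -0.2 -0.9" --pt "0 -0.0014 -0.0018 0.004 0.2 -0.2 -0.9" --pt "0 -0.0014 -0.0018 0.0045 0.2 -0.2 -0.9"

```text
t: 4.98
tcp_pos: [0.6174, -0.2663, 0.0273]
tool_rot: [[-0.989, -0.148, 0.001], [-0.148, 0.989, -0.001], [-0.001, -0.001, -1.0]]
contact_force: [-0.0, -0.1, 0.9]
opening: 0.0296
```

```bash
python3 -c "
from h import *
go(.6168,-.266,.0265,98.5)"
```

```text
t 4.98 tcp [ 0.6174 -0.2663  0.0273] yaw 98.5 open 0.0296 F [-0.  -0.1  0.9] q [-0.41  0.48 -0.06  1.03 -0.   -0.56]
shift [0.0005 0.0003 0.0008] turn [-0.   0.1  0. ]
```

Down a touch more until a contact force shows.

Call:
step_arm --pt "0 0 0 0.001 0 0 0" --pt "0 0 0 0.0015 0 0 0" --pt "0 0 0 0.002 0 0 0" --pt "0 0 0 0.002 0 0 0" --pt "0 0 0 0.002 0 0 0"

```text
t: 5.4
tcp_pos: [0.6177, -0.2664, 0.0267]
tool_rot: [[-0.989, -0.148, 0.003], [-0.148, 0.989, -0.001], [-0.003, -0.002, -1.0]]
contact_force: [-3.4, 1.2, 6.0]
opening: 0.0294
```

Call:
step_arm --pt "0.45 0 0 -0.0005 0 0 0" --pt "0.6 0 0 -0.001 0 0 0" --pt "0.7 0 0 -0.001 0 0 0" --pt "0.8 0 0 -0.001 0 0 0" --pt "0.8 0 0 -0.01 0 0 0"

```text
t: 5.82
tcp_pos: [0.6165, -0.266, 0.0348]
tool_rot: [[-0.989, -0.148, -0.0], [-0.148, 0.989, 0.0], [0.0, 0.0, -1.0]]
contact_force: [-0.9, -0.1, -0.3]
opening: 0.0685
```

Call:
step_arm --pt "1 0 0 -0.03 0 0 0" --pt "1 0 0 -0.07 0 0 0" --pt "1 0 0 -0.1 0 0 0" --pt "1 0 0 -0.13 0 0 0" --pt "1 0 0 -0.13 0 0 0"

```text
t: 6.23
tcp_pos: [0.619, -0.267, 0.173]
tool_rot: [[-0.989, -0.148, 0.009], [-0.148, 0.989, -0.004], [-0.009, -0.005, -1.0]]
contact_force: [0.5, -0.3, -0.2]
opening: 0.0853
```

```bash
python3 -c "
from h import *
go(.467,-.040,.16,116); snap('wrist','w6')"
```

```text
t 6.23 tcp [ 0.619 -0.267  0.173] yaw 98.5 open 0.0853 F [ 0.5 -0.3 -0.2] q [-0.41  0.41  0.17  1.32 -0.   -0.56]
shift [0.1168 0.2471 0.0107] turn [ -0.4   0.4 -17.5]
```

View pics/w6.png

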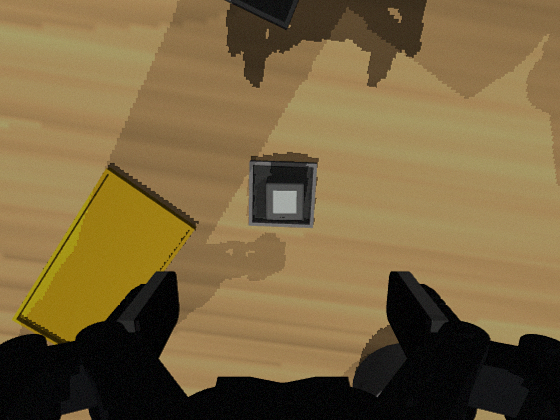

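```bash
python3 - <<'E'
from h import *
im,d,c=load('w6'); P=pts(d,c); Z=P[...,2]
m=(Z>.028)&(Z<.04); m[:150]=0;m[250:]=0;m[:,:240]=0;m[:,330:]=0
q=P[m]; print(len(q),q[:,2].mean(),cv2.minAreaRect((q[:,:2]*1000).astype(np.float32)))
p=ray([(250,160),(317,162),(314,227),(249,224)],c,.007); print(p.mean(0),p)
E
```

```text
1445 0.03308214757433389 ((616.599609375, -266.2651672363281), (30.12141990661621, 29.402902603149414), 9.25778579711914)
[ 0.61745006 -0.26754734  0.007     ] [[ 0.59299712 -0.29818772  0.007     ]
 [ 0.58642551 -0.24353554  0.007     ]
 [ 0.64232231 -0.23619024  0.007     ]
 [ 0.6480553  -0.29227587  0.007     ]]
```

Relay sits flat about 1.5 mm from its tray's centre. Now the gauge.

Call:
step_arm --pt "1 0.117 0.247 0.01 0 0 -17.5" --pt "1 0.117 0.247 0.01 0 0 -17.5" --pt "1 0.117 0.247 0.01 0 0 -17.5" --pt "1 0.117 0.247 0.01 0 0 -17.5" --pt "1 0.117 0.247 0.01 0 0 -17.5"

```text
t: 6.7
tcp_pos: [0.4993, -0.0912, 0.1587]
tool_rot: [[-0.899, -0.438, 0.005], [-0.438, 0.899, -0.002], [-0.004, -0.004, -1.0]]
contact_force: [-0.2, 0.7, 0.9]
opening: 0.0855
```

```bash
python3 -c "
from h import *
go(.467,-.040,.16,116)"
```

```text
t 6.70 tcp [ 0.4993 -0.0912  0.1587] yaw 116.0 open 0.0855 F [-0.2  0.7  0.9] q [-0.18  0.1  -0.26  1.2  -0.   -0.63]
shift [ 0.0066  0.0602 -0.0016] turn [-0.3  0.2 -0. ]
```

Call:
step_arm --pt "1 0.0066 0.06 0 -0.3 0.2 0" --pt "1 0.0066 0.06 0 -0.3 0.2 0" --pt "1 0.0066 0.06 0 -0.3 0.2 0" --pt "1 0.0066 0.06 0 -0.3 0.2 0" --pt "1 0.0066 0.06 0 -0.3 0.2 0"

```text
t: 7.12
tcp_pos: [0.4672, -0.0403, 0.1582]
tool_rot: [[-0.899, -0.438, -0.0], [-0.438, 0.899, 0.001], [0.0, 0.001, -1.0]]
contact_force: [0.2, -0.5, 0.3]
opening: 0.0856
```

```bash
python3 - <<'E'
from h import *
go(.467,-.040,.087,116)
im,d,c=snap('wrist','w7')
P=pts(d,c); Z=P[...,2]
for lo,hi in((.03,.042),(.058,.07),(.088,.105)):
    m=((Z>lo)&(Z<hi)).astype(np.uint8); m[265:,:190]=0; m[265:,380:]=0
    n,l,st,ce=cv2.connectedComponentsWithStats(m)
    for i in range(1,n):
        if st[i,4]>200:
            q=P[l==i]; print(lo,st[i],q[:,2].mean().round(4),cv2.minAreaRect((q[:,:2]*1000).astype(np.float32)))
E
```

```text
t 7.12 tcp [ 0.4672 -0.0403  0.1582] yaw 116.0 open 0.0856 F [ 0.2 -0.5  0.3] q [-0.09  0.04 -0.33  1.2   0.   -0.54]
shift [0.0001 0.0003 0.0712] turn [ 0. -0. -0.]
0.03 [ 245  139   89  188 4564] 0.0351 ((486.048828125, -27.480770111083984), (147.4648895263672, 62.1622428894043), 24.357131958007812)
0.03 [245 254  10  72 546] 0.0351 ((536.9577026367188, -35.565921783447266), (61.41000747680664, 7.256192207336426), 26.643041610717773)
0.058 [ 249  182   72   44 1186] 0.0629 ((455.3410339355469, -43.98870086669922), (28.50078582763672, 46.34137725830078), 25.414142608642578)
0.058 [ 252  252   68   83 4137] 0.0632 ((514.2041015625, -14.43353271484375), (63.650291442871094, 46.037872314453125), 26.646799087524414)
0.088 [ 242  198   80   78 4842] 0.0954 ((466.9878845214844, -40.482505798339844), (45.13377380371094, 45.29216384887695), 23.163414001464844)
```

View pics/w7.png

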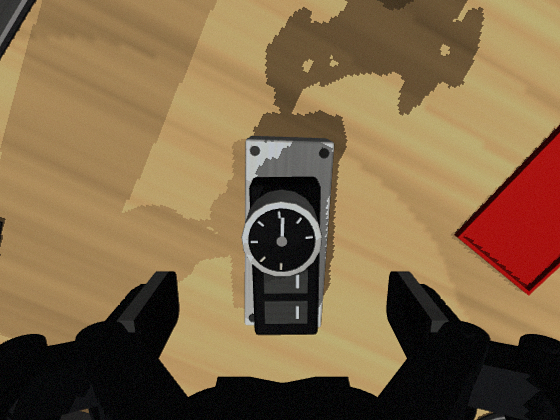

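The gauge (282,240) is centred between the jaws, and panel and unit have not moved. Descending and gripping.

Call:
step_arm --pt "1 0 0 0.03 0 0 0" --pt "1 0 0 0.055 0 0 0" --pt "1 0 0 0.068 0 0 0" --pt "1 0 0 0.071 0 0 0" --pt "1 0 0 0.071 0 0 0"

```text
t: 7.58
tcp_pos: [0.4671, -0.0413, 0.0861]
tool_rot: [[-0.9, -0.436, -0.003], [-0.436, 0.9, 0.001], [0.002, 0.002, -1.0]]
contact_force: [-0.2, -0.1, -0.2]
opening: 0.0853
```

Call:
step_arm --pt "0.6 0 0 0.001 0 0 0" --pt "0 0 0 0.001 0 0 0" --pt "0 0 0 0.001 0 0 0" --pt "0 0 0 0.001 0 0 0" --pt "0 0 0 0.001 0 0 0" --grip_force 35

```text
t: 8.0
tcp_pos: [0.4679, -0.0415, 0.0862]
tool_rot: [[-0.9, -0.436, -0.001], [-0.436, 0.9, 0.0], [0.001, 0.001, -1.0]]
contact_force: [-0.5, -0.1, 4.6]
opening: 0.0447
```

Call:
step_arm --pt "0 0 0 -0.015 0 0 0" --pt "0 0 0 -0.04 0 0 0" --pt "0 0 0 -0.07 0 0 0" --pt "0 0 0 -0.07 0 0 0" --pt "0 0 0 -0.07 0 0 0"

```text
t: 8.42
tcp_pos: [0.4692, -0.0415, 0.158]
tool_rot: [[-0.9, -0.436, 0.003], [-0.436, 0.9, -0.0], [-0.003, -0.001, -1.0]]
contact_force: [0.3, -0.1, -1.8]
opening: 0.045
```

```bash
python3 -c "
from h import *
go(.596,.271,.15,100)"
```

```text
t 8.42 tcp [ 0.4692 -0.0415  0.158 ] yaw 115.9 open 0.0450 F [ 0.3 -0.1 -1.8] q [-0.09  0.04 -0.33  1.2   0.   -0.54]
shift [-0.2505  0.2258  0.0083] turn [-0.1  0.2 15.9]
```

Call:
step_arm --pt "0 -0.25 0.226 0.0 0 0 16" --pt "0 -0.25 0.226 0.0 0 0 16" --pt "0 -0.25 0.226 0.0 0 0 16" --pt "0 -0.25 0.226 0.0 0 0 16" --pt "0 -0.25 0.226 0.0 0 0 16"

```text
t: 8.83
tcp_pos: [0.5432, 0.1446, 0.1561]
tool_rot: [[-0.985, -0.171, 0.001], [-0.171, 0.985, -0.001], [-0.001, -0.001, -1.0]]
contact_force: [0.5, -1.7, -1.1]
opening: 0.0449
```

```bash
python3 -c "
from h import *
go(.596,.271,.15,100)"
```

```text
t 8.83 tcp [0.5432 0.1446 0.1561] yaw 99.8 open 0.0449 F [ 0.5 -1.7 -1.1] q [ 0.26  0.21 -0.14  1.22 -0.    0.09]
shift [-0.0736  0.1155  0.0061] turn [-0.   0.1 -0.2]
```

Call:
step_arm --pt "0 -0.0736 0.1155 0.006 0 0 0" --pt "0 -0.0736 0.1155 0.006 0 0 0" --pt "0 -0.0736 0.1155 0.006 0 0 0" --pt "0 -0.0736 0.1155 0.006 0 0 0" --pt "0 -0.0736 0.1155 0.006 0 0 0"

```text
t: 9.25
tcp_pos: [0.5958, 0.2744, 0.147]
tool_rot: [[-0.985, -0.175, -0.001], [-0.175, 0.985, -0.001], [0.002, -0.001, -1.0]]
contact_force: [-0.6, -0.2, -1.0]
opening: 0.0452
```

```bash
python3 -c "
from h import *
go(.596,.271,.029,100); snap('wrist','w8')"
```

```text
t 9.25 tcp [0.5958 0.2744 0.147 ] yaw 100.1 open 0.0452 F [-0.6 -0.2 -1. ] q [ 0.43  0.39  0.08  1.26 -0.    0.26]
shift [ 0.0003 -0.0033  0.118 ] turn [-0.  -0.1  0.1]
```

View pics/w8.png

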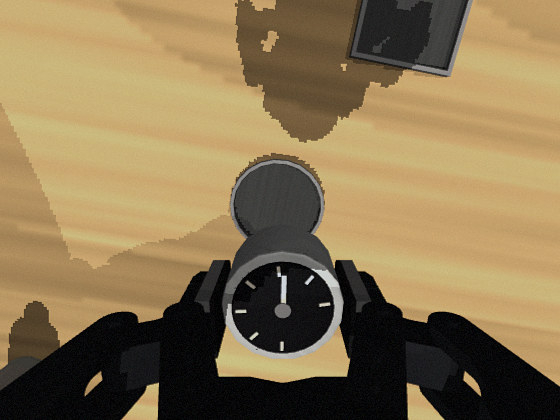

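```bash
python3 - <<'E'
from h import *
im,d,c=load('w8'); 
p=ray([(231,203),(324,203),(277,160),(246,173),(309,173)],c,.007)[:,:2]
A=np.c_[2*p,np.ones(len(p))]; s=np.linalg.lstsq(A,(p**2).sum(1),rcond=None)[0]; print(s[:2],np.sqrt(s[2]+s[0]**2+s[1]**2))
go(.596,.271,.029,100)
E
```

```text
[0.59756776 0.27122865] 0.03604959580539947
t 9.30 tcp [0.5953 0.2724 0.1475] yaw 100.0 open 0.0449 F [ 0.6  0.2 -0.9] q [ 0.43  0.39  0.08  1.26 -0.    0.26]
shift [-0.0006 -0.0013  0.1185] turn [-0.1 -0.1 -0. ]
```

Call:
step_arm --pt "0 -0.0015 -0.0015 0.035 0 0 0" --pt "0 -0.0015 -0.0015 0.075 0 0 0" --pt "0 -0.0015 -0.0015 0.105 0 0 0" --pt "0 -0.0015 -0.0015 0.117 0 0 0" --pt "0 -0.0015 -0.0015 0.118 0 0 0"

```text
t: 9.72
tcp_pos: [0.5945, 0.2687, 0.0265]
tool_rot: [[-0.985, -0.172, -0.007], [-0.172, 0.985, -0.005], [0.008, -0.004, -1.0]]
contact_force: [0.1, -0.9, -0.6]
opening: 0.0451
```

```bash
python3 -c "
from h import *
go(.5965,.271,.0242,100)"
```

```text
t 9.72 tcp [0.5945 0.2687 0.0265] yaw 99.9 open 0.0451 F [ 0.1 -0.9 -0.6] q [ 0.43  0.45 -0.1   1.03 -0.    0.25]
shift [-0.0024  0.0019  0.0023] turn [-0.2 -0.4 -0.1]
```

Call:
step_arm --pt "0 -0.0024 0.0019 0.0 -0.2 -0.4 0" --pt "0 -0.0024 0.0019 0.001 -0.2 -0.4 0" --pt "0 -0.0024 0.0019 0.002 -0.2 -0.4 0" --pt "0 -0.0024 0.0019 0.003 -0.2 -0.4 0" --pt "0 -0.0024 0.0019 0.004 -0.2 -0.4 0"

```text
t: 10.13
tcp_pos: [0.5974, 0.2714, 0.0241]
tool_rot: [[-0.985, -0.172, 0.002], [-0.172, 0.985, 0.001], [-0.002, 0.0, -1.0]]
contact_force: [-2.8, -1.1, 13.1]
opening: 0.0451
```

Contact (13 N). Releasing.

Call:
step_arm --pt "0.6 0 0 0 0 0 0" --pt "0.7 0 0 -0.001 0 0 0" --pt "0.8 0 0 -0.001 0 0 0" --pt "0.9 0 0 -0.001 0 0 0" --pt "1 0 0 -0.01 0 0 0"

```text
t: 10.55
tcp_pos: [0.5963, 0.2709, 0.0325]
tool_rot: [[-0.985, -0.172, -0.001], [-0.172, 0.985, -0.001], [0.001, -0.0, -1.0]]
contact_force: [0.3, 0.2, -0.6]
opening: 0.0854
```

Call:
step_arm --pt "1 0 0 -0.03 0 0 0" --pt "1 0 0 -0.07 0 0 0" --pt "1 0 0 -0.1 0 0 0" --pt "1 0 0 -0.13 0 0 0" --pt "1 0 0 -0.13 0 0 0"

```text
t: 10.97
tcp_pos: [0.5989, 0.2721, 0.1706]
tool_rot: [[-0.985, -0.173, 0.008], [-0.172, 0.985, 0.004], [-0.009, 0.002, -1.0]]
contact_force: [0.7, 0.6, 1.1]
opening: 0.0852
```

```bash
python3 - <<'E'
from h import *
go(.4925,-.025,.18,116.6); im,d,c=snap('wrist','w9')
P=pts(d,c); Z=P[...,2]
m=((Z>.028)&(Z<.04)).astype(np.uint8); m[260:]=0
n,l,st,ce=cv2.connectedComponentsWithStats(m)
for i in range(1,n):
    if st[i,4]>200: q=P[l==i]; print(st[i],q[:,2].mean(),cv2.minAreaRect((q[:,:2]*1000).astype(np.float32)))
E
```

```text
t 10.97 tcp [0.5989 0.2721 0.1706] yaw 99.9 open 0.0852 F [0.7 0.6 1.1] q [0.43 0.38 0.12 1.3  0.   0.25]
shift [ 0.1559 -0.2742 -0.0114] turn [  0.1   0.5 -16.7]
[ 252  172   60   59 2689] 0.03351605191539943 ((597.1283569335938, 271.8231506347656), (45.06670379638672, 45.02656936645508), 48.15638732910156)
```

View pics/w9.png

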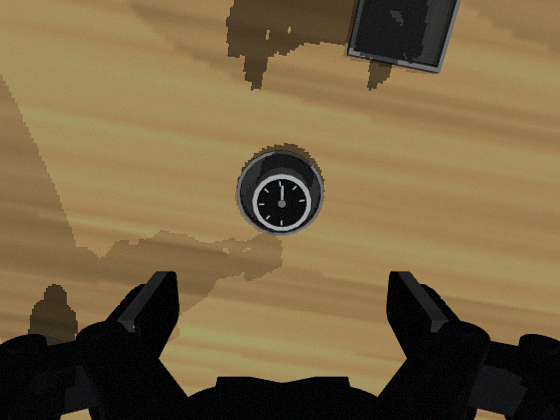

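Gauge is at (0.597, 0.272), within ~1 mm of its tray's centre. Now the panel.

Call:
step_arm --pt "1 0.156 -0.274 -0.01 0 0 -16.7" --pt "1 0.156 -0.274 -0.01 0 0 -16.7" --pt "1 0.156 -0.274 -0.01 0 0 -16.7" --pt "1 0.156 -0.274 -0.01 0 0 -16.7" --pt "1 0.156 -0.274 -0.01 0 0 -16.7"

```text
t: 11.43
tcp_pos: [0.5255, 0.0732, 0.1708]
tool_rot: [[-0.893, -0.449, 0.004], [-0.449, 0.894, 0.002], [-0.005, 0.0, -1.0]]
contact_force: [0.8, -0.5, -0.2]
opening: 0.0853
```

```bash
python3 -c "
from h import *
go(.4925,-.025,.18,116.6)"
```

```text
t 11.43 tcp [0.5255 0.0732 0.1708] yaw 116.7 open 0.0853 F [ 0.8 -0.5 -0.2] q [ 0.14  0.14 -0.19  1.23  0.   -0.33]
shift [ 0.0736 -0.073  -0.0096] turn [0.  0.3 0.1]
```

Call:
step_arm --pt "1 0.0736 -0.073 0 0 0.3 0" --pt "1 0.0736 -0.073 0 0 0.3 0" --pt "1 0.0736 -0.073 0 0 0.3 0" --pt "1 0.0736 -0.073 0 0 0.3 0" --pt "1 0.0736 -0.073 0 0 0.3 0"

```text
t: 11.85
tcp_pos: [0.4917, -0.0261, 0.1701]
tool_rot: [[-0.895, -0.447, -0.001], [-0.447, 0.895, 0.0], [0.001, 0.001, -1.0]]
contact_force: [0.5, -0.1, -0.1]
opening: 0.0854
```

```bash
python3 - <<'E'
from h import *
go(.4925,-.025,.058,116.6)
im,d,c=snap('wrist','w10')
P=pts(d,c); Z=P[...,2]
for lo,hi in((.03,.042),(.058,.07)):
    m=((Z>lo)&(Z<hi)).astype(np.uint8); m[265:,:190]=0; m[265:,380:]=0
    n,l,st,ce=cv2.connectedComponentsWithStats(m)
    for i in range(1,n):
        if st[i,4]>200:
            q=P[l==i]; print(lo,st[i],q[:,2].mean().round(4),cv2.minAreaRect((q[:,:2]*1000).astype(np.float32)))
go(.4925,-.025,.058,116.6)
E
```

```text
t 11.85 tcp [ 0.4917 -0.0261  0.1701] yaw 116.5 open 0.0854 F [ 0.5 -0.1 -0.1] q [-0.05  0.08 -0.27  1.23  0.   -0.52]
shift [-0.0013  0.0006  0.1121] turn [ 0.  -0.  -0.1]
0.03 [ 242   97   90  192 5319] 0.0351 ((486.3717346191406, -27.662261962890625), (147.58099365234375, 62.121337890625), 24.081806182861328)
0.058 [  248   137    70   155 10233] 0.0632 ((492.7760314941406, -25.14208221435547), (111.06149291992188, 46.248619079589844), 26.657468795776367)
t 11.90 tcp [ 0.4922 -0.0253  0.1701] yaw 116.6 open 0.0853 F [ 0.8 -0.2 -0.8] q [-0.05  0.08 -0.26  1.23  0.   -0.52]
shift [-0.0005  0.      0.1121] turn [ 0. -0.  0.]
```

View pics/w10.png

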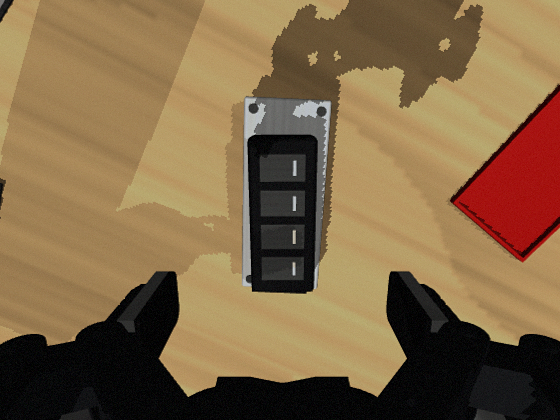

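Panel (282,215) is centred between the jaws. Descend, grip, lift.

Call:
step_arm --pt "1 -0.0005 0 0.035 0 0 0" --pt "1 -0.0005 0 0.075 0 0 0" --pt "1 -0.0005 0 0.1 0 0 0" --pt "1 -0.0005 0 0.111 0 0 0" --pt "1 -0.0005 0 0.111 0 0 0"

```text
t: 12.32
tcp_pos: [0.4908, -0.0239, 0.0562]
tool_rot: [[-0.893, -0.45, -0.006], [-0.45, 0.893, 0.001], [0.005, 0.004, -1.0]]
contact_force: [-0.7, -0.2, -0.0]
opening: 0.0856
```

Call:
step_arm --pt "0.6 0 0 0 0 0 0" --pt "0 0 0 0 0 0 0" --pt "0 0 0 0 0 0 0" --pt "0 0 0 0 0 0 0" --pt "0 0 0 0 0 0 0" --grip_force 50

```text
t: 12.73
tcp_pos: [0.4923, -0.0239, 0.0582]
tool_rot: [[-0.893, -0.45, -0.003], [-0.45, 0.893, 0.001], [0.002, 0.002, -1.0]]
contact_force: [0.0, 1.6, 5.9]
opening: 0.045
```

Call:
step_arm --pt "0 0 0 -0.01 0 0 0" --pt "0 0 0 -0.03 0 0 0" --pt "0 0 0 -0.06 0 0 0" --pt "0 0 0 -0.08 0 0 0" --pt "0 0 0 -0.08 0 0 0"

```text
t: 13.15
tcp_pos: [0.4949, -0.0241, 0.1435]
tool_rot: [[-0.893, -0.449, 0.005], [-0.449, 0.893, 0.0], [-0.004, -0.002, -1.0]]
contact_force: [-0.1, 0.4, -2.5]
opening: 0.0449
```

```bash
python3 -c "
from h import *
go(.4118,.339,.14,179.5)"
```

```text
t 13.15 tcp [ 0.4949 -0.0241  0.1435] yaw 116.7 open 0.0449 F [-0.1  0.4 -2.5] q [-0.05  0.09 -0.31  1.17  0.   -0.52]
shift [-0.089   0.3617  0.0032] turn [ -0.2   0.2 -62.8]
```

Call:
step_arm --pt "0 -0.089 0.3617 0.0 0 0 -62.8" --pt "0 -0.089 0.3617 0.0 0 0 -62.8" --pt "0 -0.089 0.3617 0.0 0 0 -62.8" --pt "0 -0.089 0.3617 0.0 0 0 -62.8" --pt "0 -0.089 0.3617 0.0 0 0 -62.8"

```text
t: 13.57
tcp_pos: [0.4462, 0.1807, 0.1408]
tool_rot: [[-0.457, -0.89, 0.001], [-0.89, 0.457, -0.001], [-0.0, -0.002, -1.0]]
contact_force: [0.5, -0.8, -1.6]
opening: 0.0455
```

```bash
python3 -c "
from h import *
go(.4118,.339,.15,179.5)"
```

```text
t 13.57 tcp [0.4462 0.1807 0.1408] yaw 152.8 open 0.0455 F [ 0.5 -0.8 -1.6] q [ 0.39  0.07 -0.34  1.16 -0.   -0.71]
shift [-0.1251  0.1029 -0.0093] turn [ -0.1  -0.  -26.7]
```

Call:
step_arm --pt "0 -0.125 0.103 -0.01 0 0 -26.7" --pt "0 -0.125 0.103 -0.01 0 0 -26.7" --pt "0 -0.125 0.103 -0.01 0 0 -26.7" --pt "0 -0.125 0.103 -0.01 0 0 -26.7" --pt "0 -0.125 0.103 -0.01 0 0 -26.7"

```text
t: 13.98
tcp_pos: [0.4101, 0.3448, 0.1506]
tool_rot: [[0.002, -1.0, 0.001], [-1.0, -0.002, 0.002], [-0.002, -0.001, -1.0]]
contact_force: [0.5, 0.0, -1.6]
opening: 0.0453
```

```bash
python3 -c "
from h import *
go(.4118,.339,.029,179.5); snap('wrist','w11');go(.4118,.339,.029,179.5)"
```

```text
t 13.98 tcp [0.4101 0.3448 0.1506] yaw -179.9 open 0.0453 F [ 0.5  0.  -1.6] q [ 0.7   0.16 -0.21  1.19  0.   -0.87]
shift [ 0.0061 -0.0016  0.1216] turn [-0.1  0.1  0.6]
t 14.03 tcp [0.4104 0.3421 0.1502] yaw 179.9 open 0.0451 F [ 0.4 -0.9 -1.8] q [ 0.7   0.16 -0.21  1.2  -0.   -0.87]
shift [ 0.003  -0.0013  0.1212] turn [-0.1 -0.   0.4]
```

View pics/w11.png

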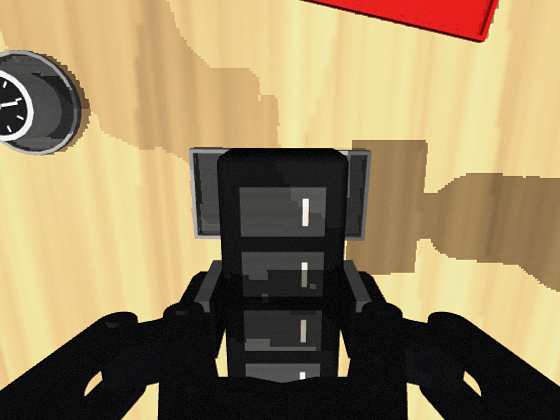

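The tray's long side lies across the image (x 190–370), i.e. along world x; I had misread the rectangle's angle. The panel has to turn back so that the jaws lie at 89.5°.

Call:
step_arm --pt "0 0.003 -0.0013 0 0 0 90.4" --pt "0 0.003 -0.0013 0 0 0 90.4" --pt "0 0.003 -0.0013 0 0 0 90.4" --pt "0 0.003 -0.0013 0 0 0 90.4" --pt "0 0.003 -0.0013 0 0 0 90.4"

```text
t: 14.45
tcp_pos: [0.4116, 0.3378, 0.1497]
tool_rot: [[-0.598, -0.801, 0.0], [-0.801, 0.598, -0.002], [0.001, -0.001, -1.0]]
contact_force: [0.2, -1.0, -2.0]
opening: 0.045
```

```bash
python3 -c "
from h import *
go(.4118,.339,.15,89.5)"
```

```text
t 14.45 tcp [0.4116 0.3378 0.1497] yaw 143.3 open 0.0450 F [ 0.2 -1.  -2. ] q [ 0.69  0.16 -0.22  1.2  -0.   -0.24]
shift [-0.0011  0.0006 -0.0003] turn [-0.1 -0.  53.8]
```

Call:
step_arm --pt "0 -0.001 0.0006 0 0 0 53.8" --pt "0 -0.001 0.0006 0 0 0 53.8" --pt "0 -0.001 0.0006 0 0 0 53.8" --pt "0 -0.001 0.0006 0 0 0 53.8" --pt "0 -0.001 0.0006 0 0 0 53.8"

```text
t: 14.87
tcp_pos: [0.4117, 0.3376, 0.1493]
tool_rot: [[-0.954, -0.3, -0.0], [-0.3, 0.954, -0.002], [0.001, -0.002, -1.0]]
contact_force: [0.9, -0.8, -2.1]
opening: 0.0453
```

```bash
python3 -c "
from h import *
go(.4118,.339,.15,89.5)"
```

```text
t 14.87 tcp [0.4117 0.3376 0.1493] yaw 107.4 open 0.0453 F [ 0.9 -0.8 -2.1] q [ 0.69  0.16 -0.22  1.2  -0.    0.38]
shift [-0.0005  0.0013 -0.0007] turn [-0.1 -0.  17.9]
```

Call:
step_arm --pt "0 -0.0005 0.0013 0 0 0 17.9" --pt "0 -0.0005 0.0013 0 0 0 17.9" --pt "0 -0.0005 0.0013 0 0 0 17.9" --pt "0 -0.0005 0.0013 0 0 0 17.9" --pt "0 -0.0005 0.0013 0 0 0 17.9"

```text
t: 15.28
tcp_pos: [0.4118, 0.3381, 0.1489]
tool_rot: [[-1.0, 0.007, -0.001], [0.007, 1.0, -0.003], [0.001, -0.003, -1.0]]
contact_force: [0.7, 0.3, -1.9]
opening: 0.0454
```

```bash
python3 -c "
from h import *
go(.4118,.339,.029,89.5); snap('wrist','w12');go(.4118,.339,.029,89.5)"
```

```text
t 15.28 tcp [0.4118 0.3381 0.1489] yaw 89.6 open 0.0454 F [ 0.7  0.3 -1.9] q [ 0.69  0.16 -0.22  1.2  -0.    0.7 ]
shift [-0.      0.0013  0.1199] turn [-0.2 -0.   0.1]
t 15.33 tcp [0.4118 0.3383 0.149 ] yaw 89.6 open 0.0450 F [ 0.1 -0.6 -1.9] q [ 0.69  0.16 -0.22  1.2  -0.    0.7 ]
shift [-0.      0.0011  0.12  ] turn [-0.2 -0.   0.1]
```

View pics/w12.png

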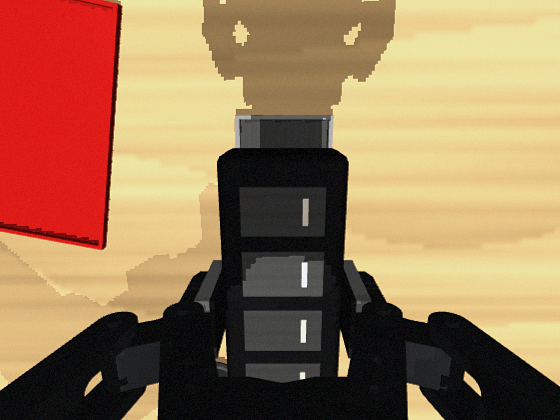

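```bash
python3 - <<'E'
from h import *
im,d,c=load('w12'); 
p=ray([(235,116),(333,116)],c,.007); a=p[1]-p[0]; print(p,np.hypot(*a[:2]),np.degrees(np.arctan2(a[1],a[0])),p.mean(0)+[.069,0,0])
im,d,c=load('w11'); 
p=ray([(190,149),(371,151),(193,240)],c,.007); print(p,p[:2].mean(0)+[0,.036,0])
E
```

```text
[[0.34459691 0.3040863  0.007     ]
 [0.34508609 0.37546008 0.007     ]] 0.07137545395387491 89.60731566620053 [0.4138415  0.33977319 0.007     ]
[[0.47992143 0.30252975 0.007     ]
 [0.34385096 0.30369471 0.007     ]
 [0.48266134 0.37536104 0.007     ]] [0.4118862  0.33911223 0.007     ]
```

Call:
step_arm --pt "0 -0.0005 0.0012 0.035 -0.2 0 0" --pt "0 -0.0005 0.0012 0.075 -0.2 0 0" --pt "0 -0.0005 0.0012 0.105 -0.2 0 0" --pt "0 -0.0005 0.0012 0.118 -0.2 0 0" --pt "0 -0.0005 0.0012 0.119 -0.2 0 0"

```text
t: 15.75
tcp_pos: [0.4101, 0.337, 0.0263]
tool_rot: [[-1.0, 0.006, -0.006], [0.006, 1.0, -0.004], [0.006, -0.004, -1.0]]
contact_force: [-0.4, -0.4, -1.6]
opening: 0.0452
```

```bash
python3 -c "
from h import *
go(.4125,.3393,.0242,89.5)"
```

```text
t 15.75 tcp [0.4101 0.337  0.0263] yaw 89.7 open 0.0452 F [-0.4 -0.4 -1.6] q [ 0.69  0.24 -0.41  0.93  0.    0.69]
shift [-0.0024  0.0023  0.002 ] turn [-0.2 -0.3  0.2]
```

Call:
step_arm --pt "0 -0.0024 0.0022 0 -0.2 -0.3 0.2" --pt "0 -0.0024 0.0022 0.001 -0.2 -0.3 0.2" --pt "0 -0.0024 0.0022 0.002 -0.2 -0.3 0.2" --pt "0 -0.0024 0.0022 0.003 -0.2 -0.3 0.2" --pt "0 -0.0024 0.0022 0.0035 -0.2 -0.3 0.2"

```text
t: 16.17
tcp_pos: [0.4133, 0.3398, 0.0242]
tool_rot: [[-1.0, 0.009, 0.002], [0.009, 1.0, 0.001], [-0.002, 0.001, -1.0]]
contact_force: [-1.2, -1.8, 7.0]
opening: 0.0448
```

Contact, 7 N. Releasing.

Call:
step_arm --pt "0.6 0 0 0 0 0 0" --pt "0.7 0 0 -0.001 0 0 0" --pt "0.8 0 0 -0.001 0 0 0" --pt "0.9 0 0 -0.001 0 0 0" --pt "1 0 0 -0.01 0 0 0"

```text
t: 16.58
tcp_pos: [0.4124, 0.3391, 0.033]
tool_rot: [[-1.0, 0.009, -0.001], [0.009, 1.0, -0.001], [0.001, -0.001, -1.0]]
contact_force: [-0.5, 0.8, 0.2]
opening: 0.085
```

Call:
step_arm --pt "1 0 0 -0.03 0 0 0" --pt "1 0 0 -0.07 0 0 0" --pt "1 0 0 -0.11 0 0 0" --pt "1 0 0 -0.15 0 0 0" --pt "1 0 0 -0.15 0 0 0"

```text
t: 17.0
tcp_pos: [0.415, 0.3412, 0.1922]
tool_rot: [[-1.0, 0.009, 0.009], [0.009, 1.0, 0.007], [-0.009, 0.007, -1.0]]
contact_force: [1.0, 0.7, -0.1]
opening: 0.0853
```

```bash
python3 - <<'E'
from h import *
go(.4865,-.027,.17,114.3); im,d,c=snap('wrist','w13')
P=pts(d,c); Z=P[...,2]
m=((Z>.025)&(Z<.036)).astype(np.uint8); m[265:]=0
n,l,st,ce=cv2.connectedComponentsWithStats(m)
for i in range(1,n):
    if st[i,4]>200: q=P[l==i]; print(st[i],q[:,2].mean(),q[:,2].std(),cv2.minAreaRect((q[:,:2]*1000).astype(np.float32)))
E
```

```text
t 17.00 tcp [0.415  0.3412 0.1922] yaw 89.5 open 0.0853 F [ 1.   0.7 -0.1] q [ 0.69  0.14 -0.14  1.27 -0.    0.7 ]
shift [-0.0747 -0.3677  0.0201] turn [  0.3   0.6 -24.8]
[ 251  126   57  130 7059] 0.029206027129920802 0.0008651964296486406 ((413.0159606933594, 340.3804626464844), (46.026588439941406, 111.14669036865234), 89.49236297607422)
```

View pics/w13.png

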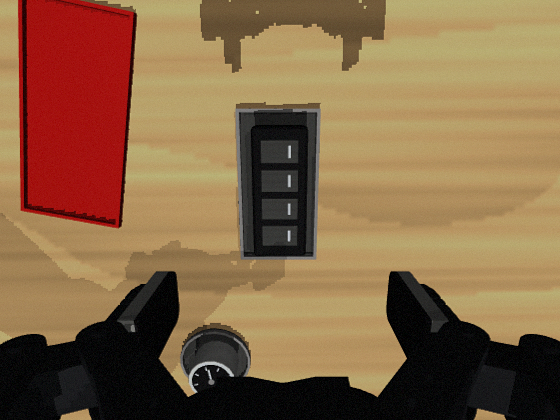

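Panel is flat in its tray (centre 0.413, 0.340). Now the unit.

Call:
step_arm --pt "1 -0.075 -0.368 0.02 0 0 -24.8" --pt "1 -0.075 -0.368 0.02 0 0 -24.8" --pt "1 -0.075 -0.368 0.02 0 0 -24.8" --pt "1 -0.075 -0.368 0.02 0 0 -24.8" --pt "1 -0.075 -0.368 0.02 0 0 -24.8"

```text
t: 17.47
tcp_pos: [0.4509, 0.144, 0.1742]
tool_rot: [[-0.909, -0.416, 0.006], [-0.416, 0.91, 0.005], [-0.007, 0.002, -1.0]]
contact_force: [1.1, 0.4, 0.6]
opening: 0.0851
```

```bash
python3 -c "
from h import *
go(.488,-.0265,.17,114.3)"
```

```text
t 17.47 tcp [0.4509 0.144  0.1742] yaw 114.6 open 0.0851 F [1.1 0.4 0.6] q [ 0.31  0.03 -0.3   1.23  0.   -0.12]
shift [ 0.0372 -0.1705  0.0036] turn [0.1 0.4 0.3]
```

Call:
step_arm --pt "1 0.037 -0.1705 0.0 0.1 0.4 0.3" --pt "1 0.037 -0.1705 0.0 0.1 0.4 0.3" --pt "1 0.037 -0.1705 0.0 0.1 0.4 0.3" --pt "1 0.037 -0.1705 0.0 0.1 0.4 0.3" --pt "1 0.037 -0.1705 0.0 0.1 0.4 0.3"

```text
t: 17.88
tcp_pos: [0.4883, -0.0313, 0.173]
tool_rot: [[-0.914, -0.406, -0.001], [-0.406, 0.914, -0.001], [0.001, -0.001, -1.0]]
contact_force: [-0.9, -0.4, 0.9]
opening: 0.0855
```

```bash
python3 - <<'E'
from h import *
go(.488,-.0265,.024,114.3)
im,d,c=snap('wrist','w14')
P=pts(d,c); Z=P[...,2]
m=((Z>.03)&(Z<.042)).astype(np.uint8); m[268:,:190]=0; m[268:,380:]=0
n,l,st,ce=cv2.connectedComponentsWithStats(m)
for i in range(1,n):
    if st[i,4]>200:
        q=P[l==i]; print(st[i],q[:,2].mean().round(4),cv2.minAreaRect((q[:,:2]*1000).astype(np.float32)))
go(.488,-.0265,.024,114.3)
E
```

```text
t 17.88 tcp [ 0.4883 -0.0313  0.173 ] yaw 114.0 open 0.0855 F [-0.9 -0.4  0.9] q [-0.06  0.07 -0.27  1.23 -0.   -0.48]
shift [-0.0018  0.0046  0.149 ] turn [-0.1 -0.1 -0.3]
[  245   106    86   186 14906] 0.0352 ((486.5492248535156, -27.537517547607422), (147.5000457763672, 62.12052536010742), 24.04425048828125)
t 17.93 tcp [ 0.4883 -0.0305  0.1729] yaw 114.0 open 0.0855 F [ 0.5 -0.8 -0.2] q [-0.06  0.07 -0.27  1.23 -0.   -0.48]
shift [-0.0015  0.0037  0.1489] turn [-0.  -0.1 -0.3]
```

View pics/w14.png

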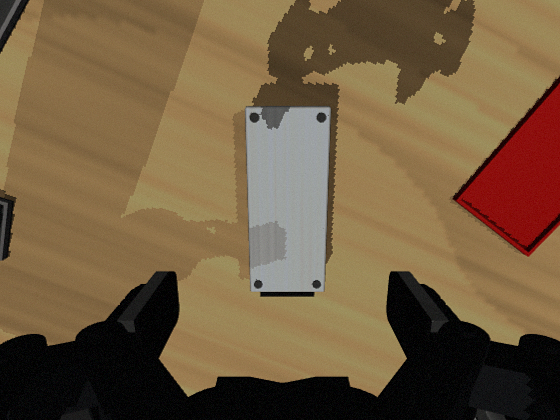

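Unit top (288,198) is centred between the jaws; its socket protrudes at the far end (row 294). Descending in two steps.

Call:
step_arm --pt "1 -0.002 0.0035 0.035 0 0 0" --pt "1 -0.002 0.0035 0.075 0 0 0" --pt "1 -0.002 0.0035 0.105 0 0 0" --pt "1 -0.002 0.0035 0.12 0 0 0" --pt "1 -0.002 0.0035 0.12 0 0 0"

```text
t: 18.35
tcp_pos: [0.485, -0.0254, 0.0488]
tool_rot: [[-0.913, -0.407, -0.009], [-0.407, 0.914, 0.0], [0.008, 0.004, -1.0]]
contact_force: [-1.0, 0.2, 0.1]
opening: 0.0851
```

```bash
python3 -c "
from h import *
go(.4885,-.0267,.024,114); snap('wrist','w15')"
```

```text
t 18.35 tcp [ 0.485  -0.0254  0.0488] yaw 114.0 open 0.0851 F [-1.   0.2  0.1] q [-0.05  0.14 -0.47  0.97 -0.   -0.47]
shift [-0.0029 -0.0027  0.0248] turn [ 0.2 -0.5  0. ]
```

View pics/w15.png

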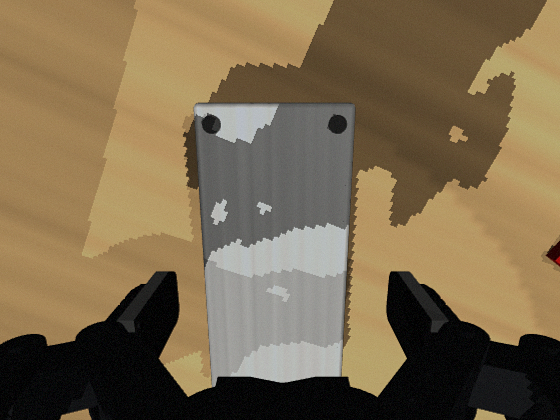

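The fingers (178, 388) straddle the unit (206–346) with clearance on both sides.

Call:
step_arm --pt "1 -0.003 -0.0027 0.005 0.2 -0.5 0" --pt "1 -0.003 -0.0027 0.012 0.2 -0.5 0" --pt "1 -0.003 -0.0027 0.02 0.2 -0.5 0" --pt "1 -0.003 -0.0027 0.024 0.2 -0.5 0" --pt "1 -0.003 -0.0027 0.024 0.2 -0.5 0"

```text
t: 18.82
tcp_pos: [0.4898, -0.0267, 0.0264]
tool_rot: [[-0.913, -0.407, 0.003], [-0.407, 0.913, 0.0], [-0.003, -0.001, -1.0]]
contact_force: [0.0, 0.2, 0.1]
opening: 0.0853
```

Call:
step_arm --pt "0.8 0 0 0 0 0 0" --pt "0 0 0 0 0 0 0" --pt "0 0 0 0 0 0 0" --pt "0 0 0 0 0 0 0" --pt "0 0 0 0 0 0 0" --grip_force 80

```text
t: 19.23
tcp_pos: [0.4901, -0.0267, 0.0271]
tool_rot: [[-0.914, -0.407, 0.004], [-0.407, 0.914, 0.001], [-0.003, -0.001, -1.0]]
contact_force: [-0.8, 0.8, 6.9]
opening: 0.0606
```

```bash
python3 -c "
from h import *
go(.4885,-.0267,.1,114)"
```

```text
t 19.23 tcp [ 0.4901 -0.0267  0.0271] yaw 114.0 open 0.0606 F [-0.8  0.8  6.9] q [-0.05  0.16 -0.5   0.91  0.   -0.47]
shift [ 0.0012  0.0006 -0.0729] turn [-0.1  0.2  0. ]
```

Call:
step_arm --pt "0 0 0 -0.01 0 0 0" --pt "0 0 0 -0.03 0 0 0" --pt "0 0 0 -0.06 0 0 0" --pt "0 0 0 -0.1 0 0 0" --pt "0 0 0 -0.1 0 0 0"

```text
t: 19.65
tcp_pos: [0.4927, -0.027, 0.1341]
tool_rot: [[-0.913, -0.407, 0.013], [-0.407, 0.914, -0.0], [-0.011, -0.005, -1.0]]
contact_force: [2.5, -0.2, -4.1]
opening: 0.0605
```

```bash
python3 -c "
from h import *
go(.3915,-.301,.13,74.8); snap('side','s1')"
```

```text
t 19.65 tcp [ 0.4927 -0.027   0.1341] yaw 114.0 open 0.0605 F [ 2.5 -0.2 -4.1] q [-0.06  0.08 -0.34  1.14  0.   -0.47]
shift [ 0.204  -0.2091  0.0029] turn [-0.1  0.7 39.2]
```

View pics/s1.png

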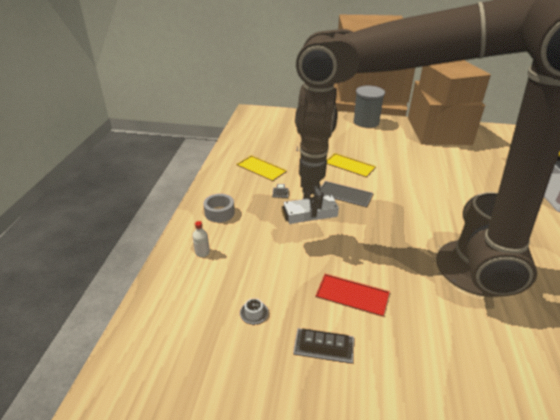

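The unit hangs level at (313,208). Dark tray A (345,194) is the target; the yellow (350,165) and (261,168) and red (353,294) ones are to be left alone.

Call:
step_arm --pt "0 0.204 -0.209 0.0 0 0.7 39.2" --pt "0 0.204 -0.209 0.0 0 0.7 39.2" --pt "0 0.204 -0.209 0.0 0 0.7 39.2" --pt "0 0.204 -0.209 0.0 0 0.7 39.2" --pt "0 0.204 -0.209 0.0 0 0.7 39.2"

```text
t: 20.12
tcp_pos: [0.417, -0.2236, 0.128]
tool_rot: [[-0.978, 0.21, -0.003], [0.21, 0.978, 0.0], [0.003, -0.0, -1.0]]
contact_force: [1.2, -0.6, -4.8]
opening: 0.0604
```

```bash
python3 -c "
from h import *
go(.3915,-.301,.13,74.8)"
```

```text
t 20.12 tcp [ 0.417  -0.2236  0.128 ] yaw 77.9 open 0.0604 F [ 1.2 -0.6 -4.8] q [-0.49  0.06 -0.38  1.14 -0.   -0.28]
shift [ 0.0087 -0.081  -0.002 ] turn [-0.  -0.2  3.1]
```

Call:
step_arm --pt "0 0.0087 -0.081 -0.002 0 -0.2 3.1" --pt "0 0.0087 -0.081 -0.002 0 -0.2 3.1" --pt "0 0.0087 -0.081 -0.002 0 -0.2 3.1" --pt "0 0.0087 -0.081 -0.002 0 -0.2 3.1" --pt "0 0.0087 -0.081 -0.002 0 -0.2 3.1"

```text
t: 20.53
tcp_pos: [0.3905, -0.3006, 0.1287]
tool_rot: [[-0.965, 0.264, -0.002], [0.264, 0.965, 0.002], [0.002, 0.001, -1.0]]
contact_force: [0.1, 0.6, -4.9]
opening: 0.0601
```

```bash
python3 -c "
from h import *
go(.3915,-.301,.035,74.8); snap('wrist','w16');go(.3915,-.301,.035,74.8)"
```

```text
t 20.53 tcp [ 0.3905 -0.3006  0.1287] yaw 74.7 open 0.0601 F [ 0.1  0.6 -4.9] q [-0.66  0.1  -0.34  1.14 -0.   -0.39]
shift [-0.0013 -0.0002  0.0937] turn [ 0.1 -0.1 -0.1]
t 20.58 tcp [ 0.3909 -0.3001  0.1289] yaw 74.8 open 0.0605 F [ 0.3 -0.9 -4.6] q [-0.65  0.1  -0.34  1.14 -0.   -0.39]
shift [-0.001  -0.0008  0.0939] turn [ 0.  -0.1 -0. ]
```

View pics/w16.png

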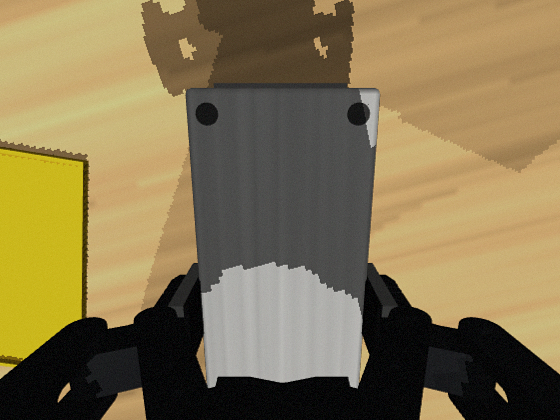

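```bash
python3 - <<'E'
from h import *
im,d,c=load('w16')
cv2.imwrite('pics/w16c.png',cv2.resize(cv2.cvtColor(im,cv2.COLOR_RGB2BGR)[65:110,170:400],(800,156),interpolation=0))
p=ray([(214,84),(350,84)],c,.007); a=p[1]-p[0];print(p,np.hypot(*a[:2]),np.degrees(np.arctan2(a[1],a[0])))
n=np.array([np.cos(np.radians(-15.2)),np.sin(np.radians(-15.2))])
print('tray centre est',p.mean(0)[:2]+n*.091)
P=pts(d,c)
m=(P[...,2]>.12)&(P[...,2]<.15); m[265:]=0
# unit top ends
q=P[100:265,180:385].reshape(-1,3); q=q[(q[:,2]>.1)&(q[:,2]<.16)]; s=ctrl.state()
e=q-np.array(s['tcp_pos']); print('unit near end along axis',(e[:,:2]@n).min(), 'z near/far',[q[:,2][np.abs(e[:,:2]@n-t)<.004].mean() for t in(-.065,-.04,-.01)])
# from w2: tray centre visible top-left
E
```

```text
[[ 0.29404871 -0.32022313  0.007     ]
 [ 0.31759476 -0.23395523  0.007     ]] 0.08942352698880955 74.73348101369062
tray centre est [ 0.39363824 -0.30094839]
unit near end along axis -0.07407032483785894 z near/far [np.float64(0.137088541889377), np.float64(0.13687714638049706), np.float64(0.12074771890834794)]
```

View pics/w16c.png

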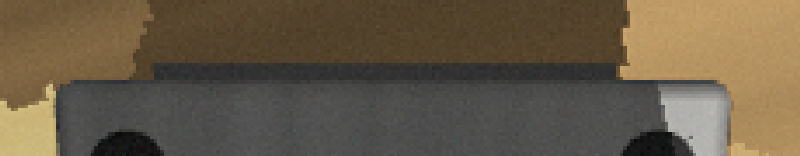

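Near rim spans cols 214–347, giving a tray centre of about (0.393, -0.301), in line with the 88 mm outer width and −15° heading. Descend.

Call:
step_arm --pt "0 -0.001 -0.001 0.03 0 -0.1 0" --pt "0 -0.001 -0.001 0.06 0 -0.1 0" --pt "0 -0.001 -0.001 0.085 0 -0.1 0" --pt "0 -0.001 -0.001 0.093 0 -0.1 0" --pt "0 -0.001 -0.001 0.093 0 -0.1 0"

```text
t: 21.0
tcp_pos: [0.3902, -0.2988, 0.0336]
tool_rot: [[-0.966, 0.26, -0.004], [0.26, 0.966, 0.004], [0.005, 0.003, -1.0]]
contact_force: [-0.0, -0.2, -5.1]
opening: 0.0604
```

```bash
python3 -c "
from h import *
go(.3915,-.301,.029,74.8)"
```

```text
t 21.00 tcp [ 0.3902 -0.2988  0.0336] yaw 74.9 open 0.0604 F [-0.  -0.2 -5.1] q [-0.65  0.16 -0.48  0.93  0.   -0.39]
shift [-0.0018 -0.0019  0.0046] turn [ 0.2 -0.3  0.1]
```

Call:
step_arm --pt "0 -0.0018 -0.0019 0.001 0.2 -0.3 0" --pt "0 -0.0018 -0.0019 0.002 0.2 -0.3 0" --pt "0 -0.0018 -0.0019 0.0035 0.2 -0.3 0" --pt "0 -0.0018 -0.0019 0.0045 0.2 -0.3 0" --pt "0 -0.0018 -0.0019 0.0055 0.2 -0.3 0"

```text
t: 21.42
tcp_pos: [0.3921, -0.3014, 0.0291]
tool_rot: [[-0.966, 0.26, 0.001], [0.26, 0.966, -0.002], [-0.002, -0.001, -1.0]]
contact_force: [-5.5, 3.5, 12.3]
opening: 0.0606
```

Call:
step_arm --pt "0.8 0 0 0 0 0 0" --pt "0.9 0 0 -0.001 0 0 0" --pt "1 0 0 -0.001 0 0 0" --pt "1 0 0 -0.001 0 0 0" --pt "1 0 0 -0.006 0 0 0"

```text
t: 21.83
tcp_pos: [0.3917, -0.3012, 0.0348]
tool_rot: [[-0.966, 0.26, 0.001], [0.26, 0.966, -0.001], [-0.001, -0.001, -1.0]]
contact_force: [0.6, -0.3, -0.4]
opening: 0.0852
```

Call:
step_arm --pt "1 0 0 -0.02 0 0 0" --pt "1 0 0 -0.05 0 0 0" --pt "1 0 0 -0.09 0 0 0" --pt "1 0 0 -0.13 0 0 0" --pt "1 0 0 -0.17 0 0 0"

```text
t: 22.25
tcp_pos: [0.3912, -0.3007, 0.207]
tool_rot: [[-0.966, 0.26, 0.001], [0.26, 0.966, -0.001], [-0.001, -0.001, -1.0]]
contact_force: [1.1, -0.8, 0.8]
opening: 0.0855
```

Call:
step_arm --pt "1 0 0 -0.02 0 0 0" --pt "1 0 0 -0.02 0 0 0" --pt "1 0 0 -0.02 0 0 0" --pt "1 0 0 -0.02 0 0 0" --pt "1 0 0 -0.02 0 0 0"

```text
t: 22.67
tcp_pos: [0.3906, -0.3003, 0.2256]
tool_rot: [[-0.966, 0.26, -0.001], [0.26, 0.966, 0.0], [0.001, -0.0, -1.0]]
contact_force: [0.0, -0.6, -0.3]
opening: 0.0856
```

```bash
python3 - <<'E'
from h import *
go(.3915,-.301,.2,74.8); im,d,c=snap('wrist','w17')
P=pts(d,c); Z=P[...,2]
m=((Z>.03)&(Z<.044)).astype(np.uint8); m[268:]=0
n,l,st,ce=cv2.connectedComponentsWithStats(m)
for i in range(1,n):
    if st[i,4]>200: q=P[l==i]; print(st[i],q[:,2].mean(),q[:,2].std(),cv2.minAreaRect((q[:,:2]*1000).astype(np.float32)))
snap('scene','s2'); snap('side','s3')
E
```

```text
t 22.67 tcp [ 0.3906 -0.3003  0.2256] yaw 74.9 open 0.0856 F [ 0.  -0.6 -0.3] q [-0.66  0.07 -0.16  1.35 -0.   -0.39]
shift [-0.0011 -0.0005  0.0255] turn [-0.  -0.1  0.1]
[  246   105    72   163 10898] 0.03714120035715899 0.0007908872212610958 ((391.12164306640625, -300.52606201171875), (62.10886764526367, 152.8247528076172), 74.98744201660156)
```

View pics/w17.png

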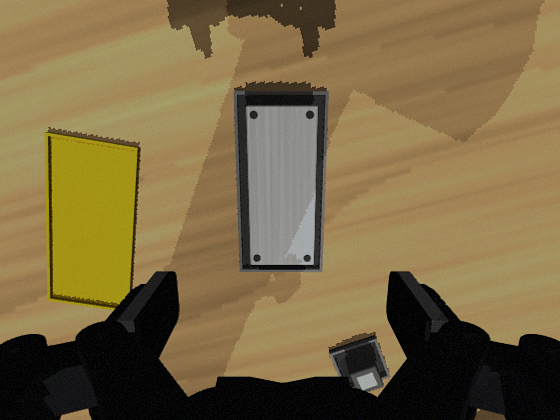

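View pics/s2.png

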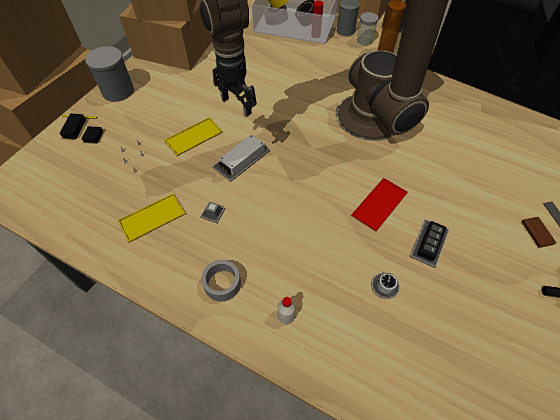

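All four parts sit inside their trays. The tape (221,281) and the bottle (287,310) are at the same pixels as at the start, and the gripper is clear. Handing in.

```bash
python3 -c "
from h import *
print(ctrl.hand_in())"
```

```text
the job is handed in; nothing more can be done
None
```

I moved the relay, gauge, switch panel and control unit, in that order, into their own trays. The job was handed in at about 23 s; it reports no verdict.

- **Placing:** each part went down until contact showed (6–13 N), then I released it. After release, the wrist-camera depth showed the parts flat and within about 1–2 mm of the tray centres I had measured. The gauge, relay and panel were measured right after placing and not again.
- **Unit centre:** I could not tell whether the unit's origin counts its protruding socket. That leaves up to about 4 mm of uncertainty along its length, well inside the 15 mm limit.
- **Final pictures:** the tape and bottle are at their starting pixels, the red and yellow look-alikes are untouched, and the gripper is clear.
- **Mistake corrected:** I first carried the panel to its tray turned by 90°, having misread the tray's angle. The wrist picture showed it, and I turned the panel back in the air before setting it down.

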